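Put the scooter batteries on charge

TASK

Put the scooter batteries on charge: first clear the copper tin off the lid of the charging box and stand it upright in the steel tray beside its twin, then lift the lid until it rests open on its stop. Seat every battery on the bench fully home in a dock of its own, key rib in the yellow notch, close the lid fully, and only then turn the selector so that its pointer is at the green dot. Leave the other things on the bench where they are.

Things in the scene. Friction and masses are not known exactly. Their poses are not given: they have to be found in the camera images.
- charger: grey steel battery charging box, fixed, 130 mm (x) by 320 mm (y), rim 90 mm above the bench, walls 6 mm. Origin: centre of its underside on the bench; its x points away from the robot, z up. Inside a row of three docks along y. On its -y side, a control pod 100 by 90 mm, 60 mm high, carries the selector
- lid (a joint): the box's aluminium lid (8 mm plate, top 98 mm above the bench when shut, overlapping the box's whole top), hinged along the charger's y at its far (+x) rim: 0 shut, grows as the front edge rises, 1.75 rad open on its stop (a little past upright). A stiff hinge holds it where it is left; about 3 to 4 N at the handle moves it
- lid_handle (a point): middle of the lid's handle: a round dark steel bar about 10 mm thick and 110 mm long along the charger's y, held by a post at either end 35 mm in front of the lid's front edge (165 mm from the hinge, 94 mm above the bench when shut); it can be pinched from above, the fingers in front of and behind it, and turns between the pads as the lid swings. This is the bar's axis
- lid_hinge (a point): middle of the lid's hinge axis, 90 mm above the bench, at the box's far rim; the axis runs along the charger's y
- dock0 (a point): right-hand (-y) dock in the box, empty at first: centre of its floor, 10 mm above the bench; axes as the charger. Blue octagonal collar 18 mm high, 69 mm between flats, with a 16 mm wide notch between yellow blocks on its +x side. A battery drops 18 mm to the floor only with its rib in the notch (2.5 mm clearance round, 2 mm each side of the rib). Any battery fits any dock
- dock1 (a point): middle dock in the box, empty at first: centre of its floor, 10 mm above the bench; axes as the charger. Blue octagonal collar 18 mm high, 69 mm between flats, with a 16 mm wide notch between yellow blocks on its +x side. A battery drops 18 mm to the floor only with its rib in the notch (2.5 mm clearance round, 2 mm each side of the rib). Any battery fits any dock
- dock2 (a point): left-hand (+y) dock in the box, empty at first: centre of its floor, 10 mm above the bench; axes as the charger. Blue octagonal collar 18 mm high, 69 mm between flats, with a 16 mm wide notch between yellow blocks on its +x side. A battery drops 18 mm to the floor only with its rib in the notch (2.5 mm clearance round, 2 mm each side of the rib). Any battery fits any dock
- selector (a joint): the selector knob: turns clockwise seen from above, rad; three detents at 0 (off, white dot, as it starts), 0.7 and 1.4, the last two marked by the green and the red dot, either way round. It snaps into the nearest detent when let go near it; turning it takes under 0.1 N m
- selector_axis (a point): a point on the selector's vertical turning axis, 80 mm above the bench, at mid height of its grip: a black bar 46 mm long, 12 mm wide, from 69 to 97 mm above the bench, along the line from the axis to the pointer; below it a skirt 50 mm across stands 8 mm high on the pod (top of pod 60 mm)
- selector_pointer (a point): where the selector's pointer points (white line on the bar grip and white nib on the skirt): 36 mm out from the axis, on the ring where the dots lie
- mark_green: green dot, 10 mm, flat on the pod, 36 mm from the selector's axis: at detent 0.7 or 1.4
- mark_red: red dot, 10 mm, flat on the pod, 36 mm from the selector's axis: at the other of the two detents
- battery_a: round grey scooter battery, upright, 64 mm across, body 40 mm high; may be absent (2 or 3 are there). Origin: centre of underside. On top a centred orange bar grip along its x, 50 mm long, 16 wide, from 40 to 70 mm up. A yellow key rib 12 mm wide juts from its +x side to 42 mm from the axis, underside to 36 mm up. 0.4-0.65 kg
- battery_b: round grey scooter battery, upright, 64 mm across, body 40 mm high; may be absent (2 or 3 are there). Origin: centre of underside. On top a centred orange bar grip along its x, 50 mm long, 16 wide, from 40 to 70 mm up. A yellow key rib 12 mm wide juts from its +x side to 42 mm from the axis, underside to 36 mm up. 0.4-0.65 kg
- battery_c: round grey scooter battery, upright, 64 mm across, body 40 mm high; may be absent (2 or 3 are there). Origin: centre of underside. On top a centred orange bar grip along its x, 50 mm long, 16 wide, from 40 to 70 mm up. A yellow key rib 12 mm wide juts from its +x side to 42 mm from the axis, underside to 36 mm up. 0.4-0.65 kg
- tin: copper crush-washer tin, 60 mm across, 45 mm high, 0.15 kg, standing loose on the lid at the start; origin: centre of its underside
- tray: low steel tray fixed on the bench, 170 mm (x) by 95 mm (y), walls 18 mm high and 4 mm thick, floor 4 mm thick; origin: centre of its underside. Its +x half holds the twin tin, its -x half is free (a tin set 40 mm to -x of the origin has room)
- tin_twin: the other copper tin, the same, standing in the tray's +x half
- cover: bystander: silver transmission cover, 100 by 190 mm, 36 mm high, lying flat; origin: centre of its underside
- nylon_washer: bystander: white nylon thrust washer, 70 mm across, 6 mm thick, lying flat; origin: centre of its underside
- wrench: bystander: steel wrench lying on the bench
- oil_bottle: bystander: blue oil bottle, 64 mm across, 150 mm tall, standing behind the box (+x); origin: centre of its underside
- screwdriver: bystander: screwdriver lying on the bench
- filter_carton: bystander: cardboard carton 80 by 80 by 70 mm; origin: centre of its underside

How it is judged:
By the outcome, as a careful person would: the job done as asked, in the order asked, and still so for the second after the job is handed in, with the robot touching nothing.
Of battery_a, battery_b, battery_c only 2 to 3 are there at a start; the rules pass over those that are not, and their reading is None.
At some moment in a run one of battery_a, battery_b, battery_c may be knocked a few centimetres aside while the robot is not near it.
It also fails if it takes over 210 s, if anything falls off the work surface, if the arm or the gripper's body presses on something with over 40 N, if the wrist force passes 120 N, or if a joint passes its speed limit or range.

ROBOT

A 7-joint arm with a two-finger parallel gripper is mounted at the origin on the work surface. World frame = base frame: x ahead of the robot, y to its left, z up, the work surface at z = 0. Lengths are in m, angles in rad, forces in N, time in s.
With the tool pointing down it reaches from about 0.4 to 0.85 m from the base axis. Payload 10.4 kg.
Tool frame: the origin (TCP) lies at the very end of the fingers, on their centre line; the grasp point (between the pads) lies 19 mm behind it; z points along the fingers, y is the line along which they close (so a half turn about z gives the same grasp; the last joint's range is limited). The gripper opens to 87 mm and grips with 3 to 60 N. Pads are 19 mm wide; open, the fingers measure 117 mm over their backs; the gripper's body (75 mm by 190 mm) begins 51 mm behind the grasp point.
Start: joints at [-1.346, 0.332, -0.065, 1.46, 0.022, 1.35, -0.088], TCP at [0.153, 0.606, 0.202] pointing down, gripper open.
Joint ranges: [-2.6, 2.6], [-0.5, 2.12], [-1.47, 1.34], [0.16, 2.42], [-1.27, 4.41], [0.06, 2.06], [-2.6, 2.6]. Speed limits (rad/s): [2.22, 2.22, 2.79, 2.79, 3.14, 3.14, 3.14].

INTERFACE

Orientations are given as a unit quaternion [x, y, z, w].
In Python, from bench import * gives the robot as it stands.
- The arm moves only by the tool step_arm, never from a script. Its arguments are lists of equal length, an entry for each row: "delta_pos": the shift along the world's x, y, z in units of 25 mm (1.0 is 25 mm), a list of three; "turn": the turn about the world's z in units of 0.12 rad (1.0 is 0.12 rad). In form: {"delta_pos": [[tx, ty, tz], ...], "turn": [turn, ...]}. A call has 1 to 12 rows; each row shifts and turns the commanded pose from where the row before left it; what a row does not reach is not made up. A row lasts 1/10 s, in which the tool goes at most 50 mm and 8.59 degrees, less where a joint would pass 70% of its speed; a pose out of reach is approached as far as the arm can. A call with a number of a shift or a turn outside -1 to 1 is refused whole. A call with a gripper value outside its range is refused whole. "grip" is the closure, from 0 (fully open) to 1 (shut), set as the call begins (left out, the last holds). The fingers move at their own pace and stop on an object; "newtons" is the grip in N (left out, the last holds). Time passes only in rows, so rows that do not move let the fingers close. It gives the time, the measured TCP pose, the force, the opening and the grip force at its end, in the units of the state.
- read_state(): the state, without advancing time (a new reading comes with each control period).
- camera(name): name is "scene" or "side" or "wrist"; returns a dict with "image" (400x640x3 uint8, red, green, blue), "z_map" (400x640 float32, m along the optical axis (not along the pixel's ray), 0 where there is no reading), "mtx" (3x3 intrinsics, pixels), "view" (4x4, takes a point from world to camera coordinates). Camera axes: x right, y up, looking along -z (the intrinsics and any distortion apply to the point x, -y, -z); pixel columns grow to the right and rows downward; lengths in m; the calibration is good to about 2 mm. A picture is of the moment at which its call begins.
- close_job(): hands the job in; it is judged then, once.
The state is a dict: "time": time; "joint_positions": joint angles; "joint_vel": joint speeds; "joint_torque": joint torques, N m; "ee_pos": TCP position; "eef_rot": TCP orientation; "ft_force": force on the tool from outside, world axes, zero at the start; "torque": the same for the moment, N m; "width": finger opening in m; "grip_force": force on a finger pad.
Only numpy, scipy, OpenCV 4.12 (cv2) and the standard library are available. Lean on these libraries where they do the work, as an engineer would, in place of code of your own. Each camera call takes 0.05 s, during which the arm holds its last target. There are 200 camera calls.

## Working session

There is one attempt and no reset: what is moved stays moved. The work goes in short steps, Python scripts to look and compute and a tool call to move; the robot and the scene stay as the last step left them, time stands still between calls to the robot, and variables do not carry over. Pictures are saved under pics/ and viewed, at most 14 in all, crops included, and the job is handed in when it is done.

Besides the shell and the picture viewer there is one more tool, called after "Emit:" as name(argument=value, ...), one argument or row to a line, values as JSON. step_arm: Moves the arm, as the interface text tells. Shifts and turns lie within -1 to 1; 1 stands for 25 mm of shift or 0.12 rad of turn. Its arguments: {"type":"object","properties":{"delta_pos":{"type":"array"},"turn":{"type":"array"},"grip":{"type":"number"},"newtons":{"type":"number"}},"required":["delta_pos","turn"]}

```bash
mkdir -p pics; cat > h.py <<'E'
from bench import *
import numpy as np, cv2
def snap(n,f=None,crop=None,scale=1):
    c=camera(n); np.savez('last_%s.npz'%n,**c)
    if f:
        im=c['image'][:,:,::-1]
        if crop: x0,y0,x1,y1=crop; im=im[y0:y1,x0:x1]
        cv2.imwrite('pics/'+f,cv2.resize(im,None,fx=scale,fy=scale,interpolation=cv2.INTER_CUBIC))
    return c
def load(n): return dict(np.load('last_%s.npz'%n))
def cloud(c):
    z=c['z_map']; v,u=np.mgrid[:z.shape[0],:z.shape[1]]
    K=c['mtx']; P=np.stack([(u-K[0,2])/K[0,0]*z,-(v-K[1,2])/K[1,1]*z,-z,np.ones_like(z)],-1)
    W=P@np.linalg.inv(c['view']).T
    W=W[...,:3]; W[z==0]=np.nan
    return W
def at(c,u,v,zw):
    "pixel ray cut with plane z=zw"
    K=c['mtx']; M=np.linalg.inv(c['view'])
    d=M[:3,:3]@np.array([(u-K[0,2])/K[0,0],-(v-K[1,2])/K[1,1],-1]); o=M[:3,3]
    return o+d*(zw-o[2])/d[2]
E
python3 - <<'E'
from h import *
for n in ['scene','side']:
    c=snap(n,n+'0.png',scale=1.25)
    print(n,np.linalg.inv(c['view'])[:3].round(3).tolist(),c['mtx'].tolist())
s=read_state();print(s)
E
```

```text
scene [[0.775, -0.516, 0.365, 0.899], [0.632, 0.633, -0.447, -0.488], [-0.0, 0.577, 0.816, 0.935]] [[397.2327198785842, 0.0, 316.8349615082638], [0.0, 397.2327198785842, 192.97589783593577], [0.0, 0.0, 1.0]]
side [[0.749, 0.387, -0.538, -0.091], [-0.662, 0.443, -0.604, -0.742], [0.005, 0.809, 0.588, 0.773]] [[388.01203672372, 0.0, 317.871848721475], [0.0, 388.01203672372, 195.09651553411592], [0.0, 0.0, 1.0]]
{'time': 0.1, 'joint_positions': array([-1.34557776,  0.3327826 , -0.06470572,  1.46083969,  0.02163581,
        1.34989105, -0.08850745]), 'joint_vel': array([ 0.00011494,  0.00084885, -0.00072534, -0.00234556, -0.00039059,
       -0.00031041, -0.00072654]), 'joint_torque': array([ 1.19663509e-03, -6.24539638e+01,  2.43509287e-02, -3.90718639e+01,
       -6.14207634e-02,  3.65872588e-02,  3.68616634e-05]), 'ee_pos': array([0.15323099, 0.60555457, 0.20155824]), 'eef_rot': array([ 1.23580191e-01,  9.92334400e-01, -6.11270402e-04, -3.18315854e-05]), 'ft_force': array([-0.60294941, -0.75910903,  0.22225995]), 'torque': array([-0.0186577 ,  0.01977154,  0.03511012]), 'grip_force': 0.0, 'width': 0.08669561387804514}
```

View pics/scene0.png

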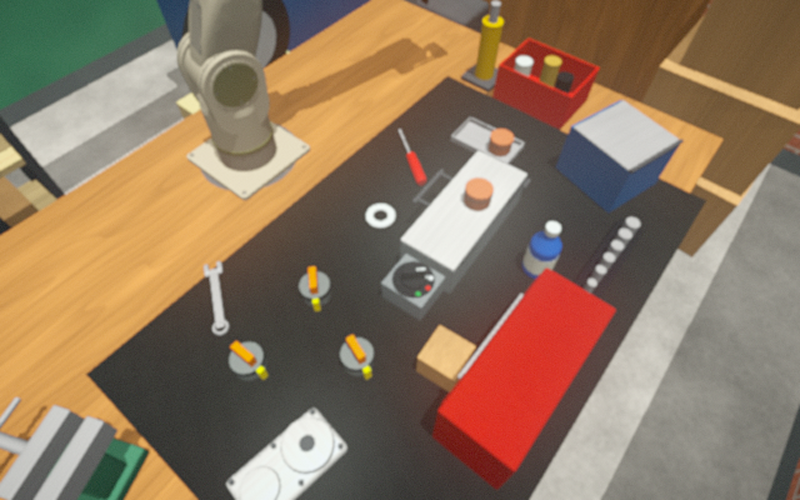

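View pics/side0.png

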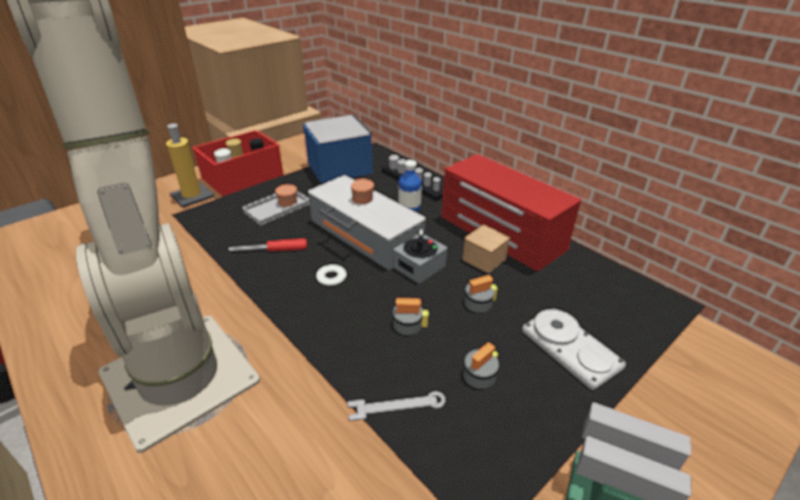

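The scene view (800x500 px) shows the box with the tin at (478,193), the tray with the twin at (490,140), the selector at (415,280), and three batteries at (314,287), (247,358) and (357,353). The wrench, cover, washer, screwdriver, carton and oil bottle are also there. Next I'll measure positions from depth.

```bash
cat > meas.py <<'E'
from h import *
def batteries(c,W,verbose=True):
    hsv=cv2.cvtColor(c['image'],cv2.COLOR_RGB2HSV).astype(int)
    H,S,V=hsv[...,0],hsv[...,1],hsv[...,2]
    ok=(np.nan_to_num(W[...,0],nan=-9)>0.2)&(W[...,2]<0.3)
    org=((H>=9)&(H<=21)&(S>170)&(V>140)&ok&(W[...,2]>0.055)).astype(np.uint8)
    yel=((H>=24)&(H<=34)&(S>120)&(V>90)&ok)
    n,l,st,ce=cv2.connectedComponentsWithStats(org)
    out=[]
    for i in range(1,n):
        if st[i,4]<15: continue
        P=W[l==i]; zt=P[:,2].max(); P=P[P[:,2]>0.065] if (P[:,2]>0.065).sum()>8 else P
        r=cv2.minAreaRect(P[:,:2].astype(np.float32)*1000)
        ctr=np.array(r[0])/1000
        Y=W[yel]; d=np.linalg.norm(Y[:,:2]-ctr,axis=1); Y=Y[d<0.055]
        ang=np.degrees(np.arctan2(*(Y[:,:2].mean(0)-ctr)[::-1])) if len(Y) else None
        if ang is not None:
            t=np.radians(ang); q=(P[:,:2]-ctr); w,v=np.linalg.eigh(np.cov(q.T)); a=v[:,1]
            a=a if a@[np.cos(t),np.sin(t)]>0 else -a
            ax=np.degrees(np.arctan2(a[1],a[0]))
        else: ax=None
        print('bat',ctr.round(4),'rect',np.round(r[1],1),'zt',zt.round(3),'rib',ang,'axis',ax,ce[i].round(0))
E
python3 - <<'E'
from meas import *
for n in ['scene','side']:
    c=load(n); W=cloud(c); print(n); batteries(c,W)
    hsv=cv2.cvtColor(c['image'],cv2.COLOR_RGB2HSV).astype(int)
    H,S,V=[hsv[...,i] for i in range(3)]
    # copper tins
    m=((H<=12)&(S>70)&(S<190)&(V>120)&(W[...,2]>0.03)&(W[...,2]<0.2)&(W[...,0]>0.2)).astype(np.uint8)
    k,l,st,ce=cv2.connectedComponentsWithStats(m)
    for i in range(1,k):
        if st[i,4]>80:
            P=W[l==i]; zt=np.percentile(P[:,2],95);T=P[P[:,2]>zt-0.006]
            print('cop',st[i,4],T[:,:2].min(0).round(3),T[:,:2].max(0).round(3),((T.min(0)+T.max(0))/2).round(4))
    # lid top
    m=(abs(W[...,2]-0.098)<0.006)&(S<60)&(V>120)&(W[...,0]>0.2)
    k,l,st,ce=cv2.connectedComponentsWithStats(m.astype(np.uint8)); i=1+st[1:,4].argmax()
    r=cv2.minAreaRect(W[l==i][:,:2].astype(np.float32)*1000); print('lid',r,np.median(W[l==i][:,2]))
    m=(abs(W[...,2]-0.060)<0.005)&(S<60)
    k,l,st,ce=cv2.connectedComponentsWithStats(m.astype(np.uint8)); 
    for i in range(1,k):
        if st[i,4]>60: print('z60',ce[i].round(0),st[i,4],W[l==i].mean(0).round(3))
    for nm,mm in [('green',(H>45)&(H<80)&(S>120)),('red',((H<5)|(H>174))&(S>150))]:
        m=mm&(abs(W[...,2]-0.06)<0.012)
        k,l,st,ce=cv2.connectedComponentsWithStats(m.astype(np.uint8))
        for i in range(1,k):
            if 6<st[i,4]<200: print(nm,st[i,4],ce[i].round(1),W[l==i].mean(0).round(4))
    for (u,v) in ([(490,140),(345,290),(380,215)] if n=='scene' else [(275,205),(330,275)]):
        print((u,v),W[int(v/1.25),int(u/1.25)].round(3))
c=load('scene');cv2.imwrite('pics/pod.png',cv2.resize(c['image'][110:270,290:430,::-1],None,fx=4,fy=4,interpolation=cv2.INTER_CUBIC)[:600])
E
```

```text
scene
bat [0.2885 0.6331] rect [ 3.3 14.5] zt 0.147 rib 45.627541795296686 axis 126.09544455095364 [384.  35.]
bat [0.3274 0.6647] rect [ 2.  19.6] zt 0.126 rib -147.77112731781457 axis -73.79505994223153 [397.  43.]
bat [0.3731 0.6402] rect [ 4.7 85.6] zt 0.113 rib 167.8778665823279 axis 91.67532088380808 [405.  46.]
bat [0.4724 0.7312] rect [53.1 76.8] zt 0.119 rib -73.98353286068318 axis -75.52593549260517 [442.  46.]
bat [ 0.4339 -0.1894] rect [15.8 51.2] zt 0.073 rib -41.6895885135668 axis -39.36720768228975 [250. 222.]
bat [ 0.6026 -0.2465] rect [15.3 50.4] zt 0.073 rib -16.15893006518574 axis -18.42046025977498 [284. 278.]
bat [ 0.4471 -0.3864] rect [15.6 50. ] zt 0.072 rib 3.386563301492599 axis 0.37143216361539094 [193. 282.]
cop 1164 [0.371 0.594] [0.59  0.683] [0.4804 0.6384 0.105 ]
cop 146 [0.473 0.395] [0.532 0.457] [0.5025 0.426  0.0491]
cop 363 [0.565 0.135] [0.622 0.193] [0.5936 0.1643 0.1438]
cop 237 [ 0.801 -0.233] [0.86  0.069] [ 0.8307 -0.082   0.1593]
lid ((564.0154418945312, 145.08090209960938), (171.92645263671875, 324.091796875), 3.4673004150390625) 0.09760983
[... 1990 characters left out ...]
8 0.459] [0.4989 0.4264 0.049 ]
cop 90 [ 1.625 -0.597] [ 1.637 -0.571] [ 1.6309 -0.584   0.059 ]
cop 102 [ 0.574 -0.262] [ 0.621 -0.236] [ 0.5978 -0.2491  0.0643]
cop 130 [ 0.408 -0.212] [ 0.444 -0.179] [ 0.4259 -0.1957  0.0645]
cop 93 [ 0.416 -0.395] [ 0.458 -0.383] [ 0.4373 -0.3891  0.0656]
lid ((580.58251953125, 144.15415954589844), (139.17662048339844, 323.9953918457031), 3.6084132194519043) 0.09819601100747444
z60 [328. 200.] 514 [ 0.567 -0.048  0.06 ]
z60 [142. 304.] 209 [-0.012 -0.061  0.06 ]
green 7 [347. 197.] [ 0.6207 -0.0794  0.0617]
red 31 [196.4 117.7] [0.5423 0.7544 0.0595]
red 25 [168.4 125.9] [0.4167 0.7536 0.0615]
(275, 205) [0.466 0.439 0.004]
(330, 275) [0.4   0.059 0.003]
```

View pics/pod.png

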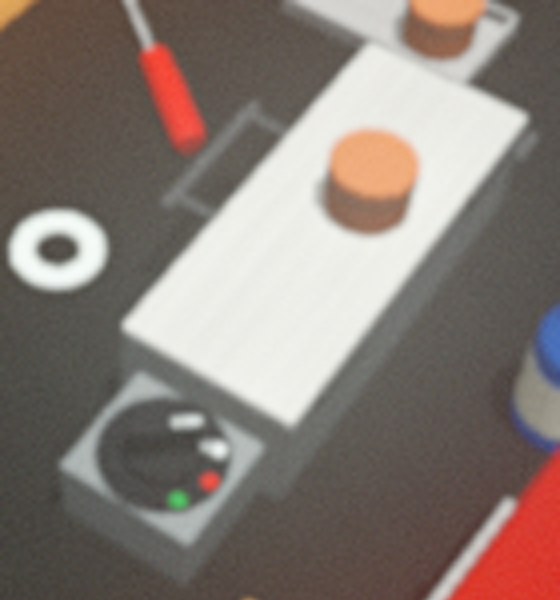

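Emit:
step_arm(
  delta_pos=[
    [1,-1,0.3],
    [1,-1,0.3],
    [1,-1,0.3],
    [1,-1,0.3],
    [1,-1,0.3],
    [1,-1,0.3],
    [1,-1,0],
    [1,-1,0],
    [1,-1,0],
    [1,-1,0],
    [1,-1,0],
    [1,-1,0],
  ],
  turn=[0.1,0.1,0.1,0.1,0.1,0.1,0.1,0.1,0.1,0.1,0.1,0.1],
)

```text
time: 1.3
ee_pos: [0.454, 0.3047, 0.247]
eef_rot: [0.052, 0.999, -0.0, -0.0]
ft_force: [0.1, -0.3, -0.4]
width: 0.0872
grip_force: 0.0
```

Emit:
step_arm(
  delta_pos=[
    [0.4,-0.9,0],
    [0.4,-0.9,0],
    [0.4,-0.9,0],
    [0.4,-0.9,0],
    [0.4,-0.9,0],
    [0,0,0],
    [0,0,0],
  ],
  turn=[0.2,0.2,0.2,0.2,0,0,0],
)

```text
time: 2.0
ee_pos: [0.5032, 0.1933, 0.247]
eef_rot: [0.004, 1.0, 0.0, -0.0]
ft_force: [0.5, 0.9, 0.3]
width: 0.0867
grip_force: 0.0
```

```bash
python3 - <<'E'
from meas import *
s=read_state(); print(s['ee_pos'],s['eef_rot'],s['ft_force'])
c=snap('wrist','w1.png')
print(np.linalg.inv(c['view'])[:3].round(3).tolist(),c['mtx'].tolist())
W=cloud(c)
hsv=cv2.cvtColor(c['image'],cv2.COLOR_RGB2HSV).astype(int);H,S,V=[hsv[...,i] for i in range(3)]
def cc(m,nm,mn=30):
    k,l,st,ce=cv2.connectedComponentsWithStats(m.astype(np.uint8))
    for i in range(1,k):
        if st[i,4]>mn:
            P=W[l==i]; r=cv2.minAreaRect(P[:,:2].astype(np.float32)*1000)
            print(nm,st[i,4],ce[i].round(),np.round(r[0],1),np.round(r[1],1),round(r[2],1),np.median(P[:,2]).round(4))
cc((abs(W[...,2]-.143)<.006)&(S>60),'tin')
cc((abs(W[...,2]-.098)<.005),'lid',300)
for n in ['scene','side']:
    c=load(n);W=cloud(c)
    m=(abs(W[...,0]-.46)<.16)&(abs(W[...,1]-.43)<.11)&(W[...,2]>.013)&(W[...,2]<.022)
    cc(m,n+'tray',20)
    P=W[m][:,:2]; print(cv2.minAreaRect(P.astype(np.float32)*1000))
E
```

```text
[0.50316013 0.19328999 0.24703826] [ 4.39138536e-03  9.99990322e-01  3.87753237e-05 -2.66562896e-04] [0.45658785 0.92584872 0.2714518 ]
[[0.009, -0.964, -0.265, 0.431], [1.0, 0.009, 0.002, 0.194], [0.0, -0.265, 0.964, 0.43]] [[331.1908144283552, 0.0, 323.3267330294817], [0.0, 331.1908144283552, 198.7864925142833], [0.0, 0.0, 1.0]]
tin 629 [297. 257.] [567.9 168.1] [53.  15.8] 88.7 0.1429
tin 435 [298. 299.] [613.4 167.2] [48.  14.2] 89.1 0.1433
lid 19600 [287. 217.] [533.3 144.1] [322. 125.] 89.5 0.0983
lid 527 [248. 300.] [639.9 107.7] [18.1 69.2] 7.4 0.0983
lid 387 [359. 297.] [639.7 232.9] [93.3 10.5] 89.0 0.0977
scenetray 105 [374. 104.] [418.1 423.3] [80.6 99.9] 0.6 0.0166
scenetray 88 [402. 121.] [503.2 427.4] [96.2 99.7] 1.0 0.017
scenetray 34 [398. 120.] [510.  407.7] [56.5 23.2] 23.3 0.0173
((464.0936279296875, 425.38433837890625), (173.23886108398438, 99.77291870117188), 1.9511626958847046)
sidetray 187 [220. 165.] [460.  423.3] [173.2 100.8] 2.4 0.0171
((459.9645690917969, 423.2876281738281), (173.15689086914062, 100.84880065917969), 2.4406239986419678)
```

View pics/w1.png

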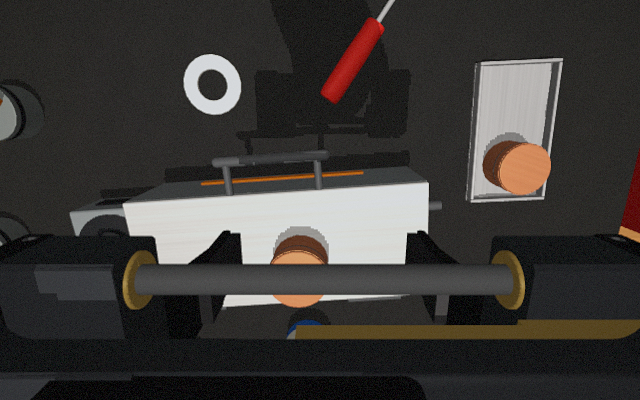

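The wrist view shows the tin at about (298,275), the handle bar at (270,160) and the tray's free half at (520,110). I'll go down onto the tin.

Emit:
step_arm(
  delta_pos=[
    [1,-0.4,0],
    [1,-0.4,0],
    [1,-0.3,0],
    [0.5,0,-0.5],
    [0,0,-1],
    [0,0,-1],
    [0,0,-1],
    [0,0,-1],
    [0,0,-0.7],
    [0,0,0],
    [0,0,0],
  ],
  turn=[0.1,0.1,0.1,0,0,0,0,0,0,0,0],
)

```text
time: 3.15
ee_pos: [0.5906, 0.1669, 0.1176]
eef_rot: [-0.015, 1.0, 0.0, -0.0]
ft_force: [0.2, -0.1, -0.6]
width: 0.0871
grip_force: 0.0
```

Emit:
step_arm(
  delta_pos=[
    [0,0,0],
    [0,0,0],
    [0,0,0],
    [0,0,0],
    [0,0,0],
    [0,0,0],
    [0,0,0],
    [0,0,0],
    [0,0,0],
  ],
  turn=[0,0,0,0,0,0,0,0,0],
  grip=1,
  newtons=15,
)

```text
time: 4.05
ee_pos: [0.591, 0.1661, 0.1176]
eef_rot: [-0.014, 1.0, 0.0, 0.0]
ft_force: [-0.7, 0.9, 5.8]
width: 0.0594
grip_force: 15.0
```

Emit:
step_arm(
  delta_pos=[
    [0,0,0.5],
    [0,0,1],
    [0,0,1],
    [0,0,1],
    [0,0,0],
    [0,0,0],
  ],
  turn=[0,0,0,0,0,0],
)

```text
time: 4.65
ee_pos: [0.5908, 0.1657, 0.205]
eef_rot: [-0.014, 1.0, -0.0, 0.0]
ft_force: [0.6, -0.1, -2.0]
width: 0.0587
grip_force: 15.0
```

Emit:
step_arm(
  delta_pos=[
    [-0.65,1,0],
    [-0.65,1,0],
    [-0.65,1,0],
    [-0.65,1,0],
    [-0.65,1,0],
    [-0.65,1,0],
    [-0.65,1,0],
    [-0.65,1,0],
    [-0.65,1,0],
    [-0.65,1,0],
    [-0.25,0.3,0],
    [0,0,0],
  ],
  turn=[0,0,0,0,0,0,0,0,0,0,0,0],
)

```text
time: 5.85
ee_pos: [0.4205, 0.4241, 0.2034]
eef_rot: [-0.015, 1.0, -0.001, -0.001]
ft_force: [-0.1, 0.7, -1.5]
width: 0.059
grip_force: 15.0
```

Emit:
step_arm(
  delta_pos=[
    [0,0,-1],
    [0,0,-1],
    [0,0,-1],
    [0,0,-1],
    [0,0,-1],
    [0,0,-1],
    [0,0,-0.6],
    [0,0,0],
    [0,0,0],
    [0,0,-0.2],
    [0,0,-0.2],
    [0,0,0],
  ],
  turn=[0,0,0,0,0,0,0,0,0,0,0,0],
)

```text
time: 7.05
ee_pos: [0.4219, 0.4233, 0.0295]
eef_rot: [-0.014, 1.0, -0.0, -0.0]
ft_force: [-0.1, -0.6, -1.3]
width: 0.0593
grip_force: 15.0
```

Emit:
step_arm(
  delta_pos=[
    [0,0,-0.1],
    [0,0,-0.1],
    [0,0,-0.05],
    [0,0,0],
    [0,0,0],
  ],
  turn=[0,0,0,0,0],
)

```text
time: 7.55
ee_pos: [0.422, 0.4234, 0.0237]
eef_rot: [-0.014, 1.0, 0.0, -0.0]
ft_force: [-0.7, -1.1, 2.6]
width: 0.0593
grip_force: 15.0
```

Emit:
step_arm(
  delta_pos=[
    [0,0,0],
    [0,0,0],
    [0,0,0],
    [0,0,0],
    [0,0,0],
    [0,0,0],
  ],
  turn=[0,0,0,0,0,0],
  grip=0.2,
)

```text
time: 8.15
ee_pos: [0.422, 0.4235, 0.0235]
eef_rot: [-0.014, 1.0, 0.0, 0.0]
ft_force: [0.0, -0.4, -0.6]
width: 0.0693
grip_force: 0.0
```

Emit:
step_arm(
  delta_pos=[
    [0,0,0.5],
    [0,0,1],
    [0,0,1],
    [0,0,1],
    [0,0,1],
    [0,0,1],
    [0,0,1],
    [0,-1,1],
    [0,-1,0],
    [0,-1,0],
    [0,-1,0],
    [0,-1,0],
  ],
  turn=[0,0,0,0,0,1,1,1,1,1,1,1],
)

```text
time: 9.35
ee_pos: [0.4221, 0.2973, 0.2121]
eef_rot: [-0.423, 0.906, 0.0, 0.001]
ft_force: [0.3, 0.1, 0.6]
width: 0.0695
grip_force: 0.0
```

Emit:
step_arm(
  delta_pos=[
    [-0.3,-1,0],
    [-0.3,-1,0],
    [-0.3,-1,0],
    [-0.3,-0.5,0],
    [0,0,0],
    [0,0,0],
    [0,0,0],
    [0,0,0],
  ],
  turn=[1,1,1,1,1,1,0,0],
  grip=0.7,
)

```text
time: 10.15
ee_pos: [0.3921, 0.211, 0.2116]
eef_rot: [0.712, -0.702, 0.0, -0.0]
ft_force: [-0.8, -0.0, 0.2]
width: 0.0268
grip_force: 0.0
```

```bash
python3 - <<'E'
from meas import *
s=read_state(); print(s['ee_pos'],s['eef_rot'],s['width'],s['joint_positions'].round(2))
c=snap('wrist','w2.png'); print(np.linalg.inv(c['view'])[:3].round(3).tolist())
E
```

```text
[0.39208869 0.21096646 0.21162355] [ 7.11995985e-01 -7.02183460e-01  4.94280777e-06 -3.26385560e-04] 0.026843807319872594 [-0.79 -0.08  0.18  1.9   0.02  1.32  2.55]
[[-1.0, 0.013, 0.003, 0.394], [-0.014, -0.964, -0.266, 0.139], [-0.001, -0.266, 0.964, 0.394]]
```

View pics/w2.png

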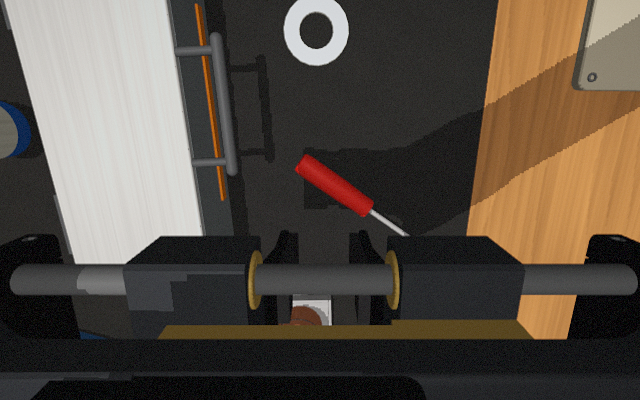

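Wrist view: the handle bar runs from (215,38) to (232,172). Joint 7 is near its limit, so I'll turn back half a turn and compute the handle position.

```bash
python3 - <<'E'
from meas import *
c=load('wrist');W=cloud(c)
for u,v in [(215,38),(232,172)]: print(at(c,u,v,.094).round(4))
m=(abs(W[...,2]-.094)<.012)&(W[...,0]<.52)&(W[...,0]>.42)
k,l,st,ce=cv2.connectedComponentsWithStats(m.astype(np.uint8))
for i in range(1,k):
    if st[i,4]>100:
        P=W[l==i]; print(st[i,4],ce[i],cv2.minAreaRect(P[:,:2].astype(np.float32)*1000))
# lid front edge line
m=(abs(W[...,2]-.098)<.004)&(W[...,0]>.48)
print(m.sum()); 
rows=[]
for v in range(10,220,5):
    x=np.where(m[v])[0]
    if len(x): rows.append(W[v,x.max()])
R=np.array(rows); p=np.polyfit(R[:,1],R[:,0],1); print('front edge x=',p, np.degrees(np.arctan(p[0])),'y range',R[:,1].min(),R[:,1].max())
E
```

```text
[0.4845 0.0842 0.094 ]
[0.4772 0.197  0.094 ]
5425 [201.29824885 122.62525346] ((495.606689453125, 161.55084228515625), (48.77744674682617, 203.5424041748047), 0.006198948249220848)
39089
front edge x= [0.04420416 0.48507193] 2.531063862244593 y range 0.0639453909288789 0.23888080386748106
```

Emit:
step_arm(
  delta_pos=[
    [0,0,0],
    [0,0,0],
    [0,0,0],
    [0,0,0],
    [0,0,0],
    [0,0,0],
    [0,0,0],
    [0,0,0],
    [0,0,0],
    [0,0,0],
    [0,0,0],
    [0,0,0],
  ],
  turn=[-1,-1,-1,-1,-1,-1,-1,-1,-1,-1,-1,-1],
)

```text
time: 11.4
ee_pos: [0.392, 0.211, 0.2111]
eef_rot: [-0.07, 0.998, 0.0, -0.0]
ft_force: [-0.2, -0.1, 0.1]
width: 0.0259
grip_force: 0.0
```

Emit:
step_arm(
  delta_pos=[
    [0,0,0],
    [0,0,0],
    [0,0,0],
    [0,0,0],
    [0,0,0],
    [0,0,0],
    [0,0,0],
    [0,0,0],
    [0,0,0],
    [0,0,0],
    [0,0,0],
    [0,0,0],
  ],
  turn=[-1,-1,-1,-1,-1,-1,-1,-1,-1,-1,-1,-1],
)

```text
time: 12.6
ee_pos: [0.392, 0.211, 0.2111]
eef_rot: [0.605, 0.796, -0.0, 0.0]
ft_force: [-0.0, -0.4, -0.4]
width: 0.0261
grip_force: 0.0
```

Emit:
step_arm(
  delta_pos=[
    [0.9,-0.7,0],
    [0.9,-0.7,0],
    [0.9,-0.7,0],
    [0.86,-0.72,-1],
    [0,0,-1],
    [0,0,-1],
    [0,0,0],
    [0,0,0],
  ],
  turn=[-0.5,-0.5,-0.5,-0.25,0,0,0,0],
  grip=0.75,
)

```text
time: 13.4
ee_pos: [0.4811, 0.1406, 0.1366]
eef_rot: [0.683, 0.731, -0.0, 0.0]
ft_force: [0.1, 0.1, 0.8]
width: 0.0218
grip_force: 0.0
```

```bash
python3 - <<'E'
from meas import *
s=read_state(); print(s['ee_pos'],s['eef_rot'],s['width'],s['joint_positions'].round(2))
c=snap('side','s2.png',crop=(200,80,400,240),scale=4)
E
```

```text
[0.48107473 0.14055169 0.13661643] [ 6.82711164e-01  7.30688342e-01 -1.16312483e-04  7.46509707e-07] 0.02183832747481904 [-0.56  0.11  0.2   1.88 -0.02  1.16 -0.29]
```

View pics/s2.png

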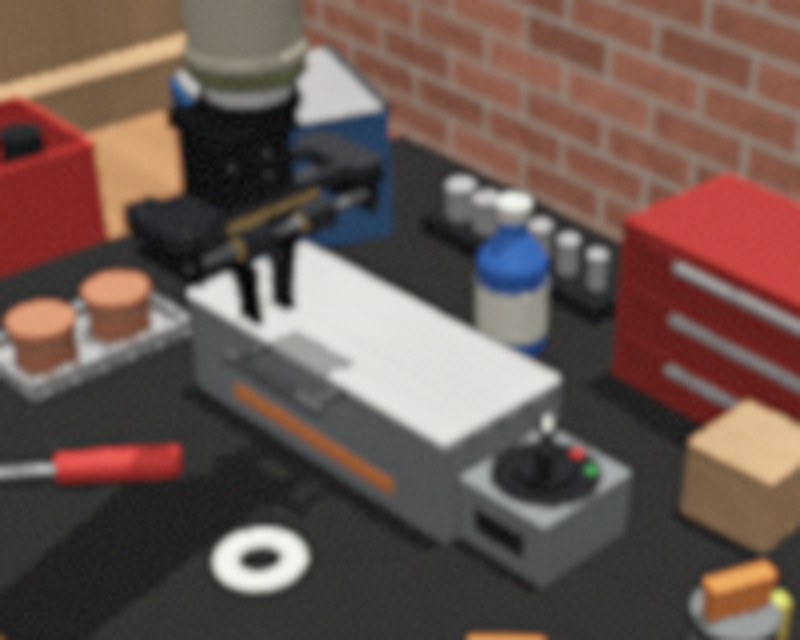

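The tin stands in the tray next to its twin, and the fingers are above the handle. Now I'll lower and pinch the bar.

Emit:
step_arm(
  delta_pos=[
    [0,0,-0.8],
    [0,0,-0.8],
    [0,0,-0.65],
    [0,0,0],
    [0,0,0],
  ],
  turn=[0,0,0,0,0],
)

```text
time: 13.95
ee_pos: [0.4818, 0.1408, 0.0812]
eef_rot: [0.682, 0.731, 0.001, 0.0]
ft_force: [0.2, 1.2, 1.3]
width: 0.022
grip_force: 0.0
```

Emit:
step_arm(
  delta_pos=[
    [0,0,0],
    [0,0,0],
    [0,0,0],
    [0,0,0],
    [0,0,0],
  ],
  turn=[0,0,0,0,0],
  grip=1,
  newtons=20,
)

```text
time: 14.45
ee_pos: [0.4811, 0.1404, 0.0799]
eef_rot: [0.682, 0.731, 0.0, 0.0]
ft_force: [-1.1, -0.6, 0.4]
width: 0.0005
grip_force: 0.0
```

```bash
python3 - <<'E'
import numpy as np
r=np.hypot(.165,.004);p0=np.arctan2(.004,-.165);yaw=np.radians(3.6)
prev=None
for N in (20,):
  for k in range(N+1):
    a=p0-1.74*k/N; x,z=r*np.cos(a),r*np.sin(a)
    if prev: d=(x-prev[0])/.025,(z-prev[1])/.025; print([round(d[0]*np.cos(yaw),2),round(d[0]*np.sin(yaw),2),round(d[1],2)],end=', ')
    prev=(x,z)
E
```

```text
[np.float64(0.04), np.float64(0.0), np.float64(0.57)], [np.float64(0.09), np.float64(0.01), np.float64(0.57)], [np.float64(0.14), np.float64(0.01), np.float64(0.56)], [np.float64(0.19), np.float64(0.01), np.float64(0.54)], [np.float64(0.23), np.float64(0.01), np.float64(0.53)], [np.float64(0.28), np.float64(0.02), np.float64(0.5)], [np.float64(0.32), np.float64(0.02), np.float64(0.48)], [np.float64(0.36), np.float64(0.02), np.float64(0.45)], [np.float64(0.4), np.float64(0.02), np.float64(0.41)], [np.float64(0.43), np.float64(0.03), np.float64(0.38)], [np.float64(0.46), np.float64(0.03), np.float64(0.34)], [np.float64(0.49), np.float64(0.03), np.float64(0.3)], [np.float64(0.51), np.float64(0.03), np.float64(0.25)], [np.float64(0.53), np.float64(0.03), np.float64(0.21)], [np.float64(0.55), np.float64(0.03), np.float64(0.16)], [np.float64(0.56), np.float64(0.04), np.float64(0.11)], [np.float64(0.57), np.float64(0.04), np.float64(0.06)], [np.float64(0.57), np.float64(0.04), np.float64(0.01)], [np.float64(0.57), np.float64(0.04), np.float64(-0.04)], [np.float64(0.57), np.float64(0.04), np.float64(-0.09)],
```

```bash
python3 - <<'E'
from meas import *
a=snap('scene')['image'][80:240,280:400]; b=snap('wrist')['image'][:240,150:480]
a=cv2.resize(a,None,fx=3.3,fy=3.3,interpolation=2); b=cv2.resize(b,(400,528//2*1))
h=max(len(a),len(b)); a=np.pad(a,((0,h-len(a)),(0,0),(0,0)));b=np.pad(b,((0,h-len(b)),(0,0),(0,0)))
cv2.imwrite('pics/m1.png',np.hstack([a,b])[:,:,::-1])
E
```

```text
(no output)
```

View pics/m1.png

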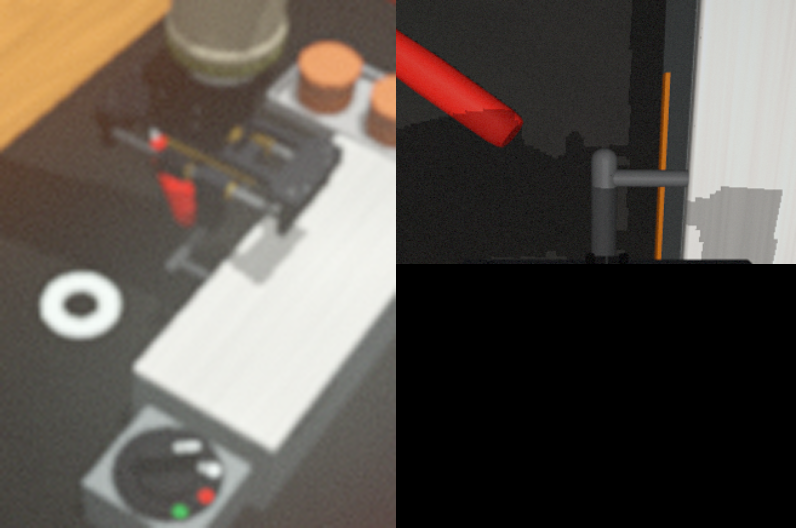

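```bash
python3 - <<'E'
from meas import *
c=load('wrist');W=cloud(c)
for v in (150,160,170,180,190,200,210,220,230): print(v,[tuple(W[v,u].round(3)) for u in (312,317,322,327,332)])
E
```

```text
150 [(np.float64(0.473), np.float64(0.192), np.float64(0.097)), (np.float64(0.475), np.float64(0.193), np.float64(0.1)), (np.float64(0.477), np.float64(0.193), np.float64(0.1)), (np.float64(0.48), np.float64(0.193), np.float64(0.099)), (np.float64(0.482), np.float64(0.193), np.float64(0.096))]
160 [(np.float64(0.473), np.float64(0.187), np.float64(0.098)), (np.float64(0.475), np.float64(0.188), np.float64(0.099)), (np.float64(0.478), np.float64(0.188), np.float64(0.1)), (np.float64(0.48), np.float64(0.188), np.float64(0.1)), (np.float64(0.483), np.float64(0.188), np.float64(0.099))]
170 [(np.float64(0.473), np.float64(0.182), np.float64(0.097)), (np.float64(0.476), np.float64(0.183), np.float64(0.1)), (np.float64(0.478), np.float64(0.183), np.float64(0.1)), (np.float64(0.481), np.float64(0.183), np.float64(0.099)), (np.float64(0.483), np.float64(0.182), np.float64(0.095))]
180 [(np.float64(0.473), np.float64(0.177), np.float64(0.098)), (np.float64(0.476), np.float64(0.177), np.float64(0.098)), (np.float64(0.478), np.float64(0.178), np.float64(0.099)), (np.float64(0.481), np.float64(0
[... 864 characters left out ...]
t64(0.482), np.float64(0.162), np.float64(0.098)), (np.float64(0.489), np.float64(0.132), np.float64(0.002))]
220 [(np.float64(0.475), np.float64(0.156), np.float64(0.097)), (np.float64(0.477), np.float64(0.157), np.float64(0.1)), (np.float64(0.48), np.float64(0.157), np.float64(0.1)), (np.float64(0.483), np.float64(0.157), np.float64(0.099)), (np.float64(0.49), np.float64(0.123), np.float64(0.001))]
230 [(np.float64(0.475), np.float64(0.151), np.float64(0.101)), (np.float64(0.478), np.float64(0.151), np.float64(0.099)), (np.float64(0.48), np.float64(0.151), np.float64(0.1)), (np.float64(0.483), np.float64(0.151), np.float64(0.099)), (np.float64(0.491), np.float64(0.114), np.float64(0.001))]
```

Emit:
step_arm(
  delta_pos=[
    [0,0,0],
    [0,0,0],
  ],
  turn=[0,0],
)

```text
time: 14.75
ee_pos: [0.481, 0.1404, 0.0798]
eef_rot: [0.682, 0.731, 0.0, -0.0]
ft_force: [-0.7, 0.1, 0.4]
width: 0.0001
grip_force: 0.0
```

```bash
python3 - <<'E'
from meas import *
s=read_state(); print({k:np.round(v,4) for k,v in s.items()})
c=load('scene'); cv2.imwrite('pics/m2.png',cv2.resize(c['image'][125:185,310:390,::-1],None,fx=8,fy=8,interpolation=2))
E
```

```text
{'time': np.float64(14.75), 'joint_positions': array([-0.5546,  0.168 ,  0.1954,  1.94  , -0.0377,  1.037 , -0.2737]), 'joint_vel': array([-0.0002,  0.0004, -0.0022,  0.0006, -0.0002, -0.0021, -0.0006]), 'joint_torque': array([ 5.00000e-04, -4.50812e+01,  1.64550e+00, -3.44196e+01,
       -5.71000e-02,  1.72000e-02, -3.00000e-04]), 'ee_pos': array([0.481 , 0.1404, 0.0798]), 'eef_rot': array([ 0.6823,  0.7311,  0.    , -0.    ]), 'ft_force': array([-0.6562,  0.1197,  0.4037]), 'torque': array([-0.1125,  0.0881, -0.0247]), 'grip_force': np.float64(0.0), 'width': np.float64(0.0001)}
```

View pics/m2.png

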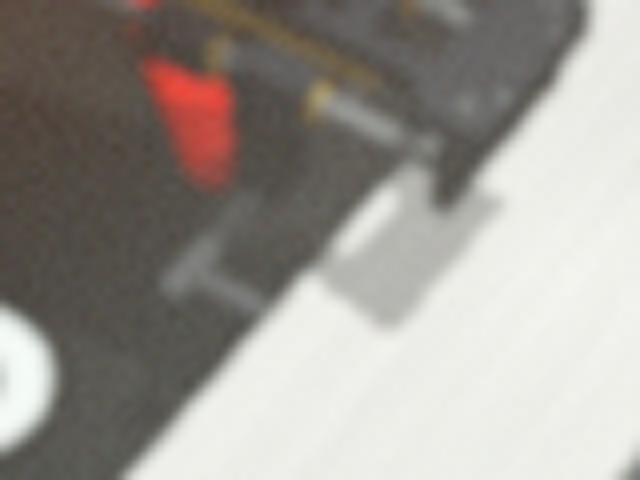

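```bash
python3 - <<'E'
from meas import *
def proj(c,p):
    q=c['view']@np.append(p,1); K=c['mtx']; return np.array([K[0,0]*q[0]/-q[2]+K[0,2],-K[1,1]*q[1]/-q[2]*1+K[1,2]]).round(1)
a=load('scene');print(proj(a,[.481,.1404,.08]),'handle',proj(a,[.481,.1404,.094]))
c=load('side');print('side tcp expected',proj(c,[.481,.1404,.1366]), proj(c,[.481,.1404,.094]))
w=load('wrist');print('wrist tcp',proj(w,[.481,.1404,.08]))
c=snap('side'); cv2.imwrite('pics/m3.png',cv2.resize(c['image'][110:200,220:320,::-1],None,fx=6,fy=6,interpolation=2))
E
```

```text
[342.3 151. ] handle [342.6 147.7]
side tcp expected [266.9 163.8] [267.8 175.2]
wrist tcp [322.1 235.4]
```

View pics/m3.png

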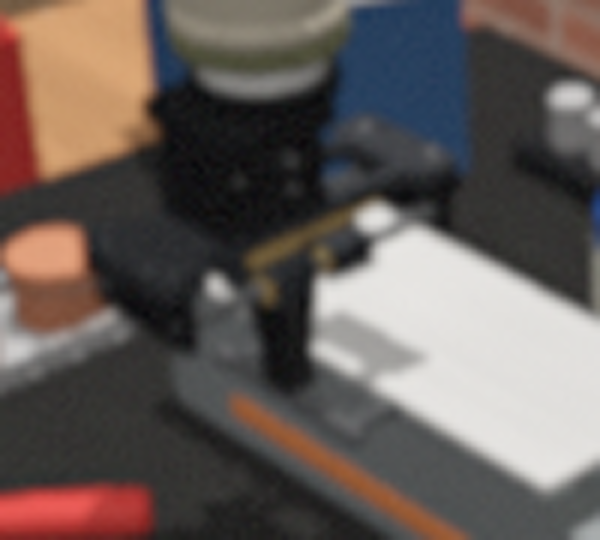

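```bash
python3 - <<'E'
from meas import *
c=load('side');W=cloud(c)
for v in range(164,184,1): print(v,[ '%.3f %.3f %.3f|'%tuple(W[v,u]) for u in (262,265,268,271,274)])
E
```

```text
164 ['0.467 0.147 0.138|', '0.467 0.129 0.147|', '0.477 0.128 0.143|', '0.489 0.129 0.138|', '0.531 0.175 0.100|']
165 ['0.467 0.147 0.135|', '0.466 0.129 0.144|', '0.477 0.128 0.140|', '0.486 0.126 0.137|', '0.528 0.171 0.099|']
166 ['0.467 0.147 0.131|', '0.465 0.127 0.142|', '0.476 0.128 0.136|', '0.488 0.129 0.131|', '0.526 0.168 0.098|']
167 ['0.492 0.188 0.098|', '0.467 0.131 0.135|', '0.474 0.125 0.134|', '0.488 0.129 0.127|', '0.523 0.164 0.096|']
168 ['0.488 0.183 0.098|', '0.468 0.133 0.130|', '0.480 0.134 0.125|', '0.490 0.133 0.120|', '0.514 0.152 0.102|']
169 ['0.489 0.185 0.093|', '0.468 0.134 0.126|', '0.478 0.131 0.123|', '0.486 0.127 0.122|', '0.513 0.150 0.099|']
170 ['0.508 0.216 0.066|', '0.471 0.138 0.119|', '0.477 0.130 0.120|', '0.487 0.129 0.116|', '0.513 0.151 0.095|']
171 ['0.476 0.164 0.101|', '0.470 0.137 0.116|', '0.475 0.128 0.118|', '0.486 0.129 0.113|', '0.513 0.151 0.091|']
172 ['0.472 0.160 0.100|', '0.469 0.137 0.113|', '0.474 0.128 0.115|', '0.489 0.133 0.106|', '0.512 0.151 0.088|']
173 ['0.471 0.157 0.098|', '0.471 0.141 0.106|', '0.475 0.129 0.1
[... 499 characters left out ...]
0 0.069|']
178 ['0.509 0.221 0.031|', '0.507 0.199 0.042|', '0.475 0.132 0.090|', '0.475 0.115 0.098|', '0.481 0.106 0.100|']
179 ['0.505 0.216 0.030|', '0.509 0.203 0.035|', '0.511 0.187 0.043|', '0.477 0.118 0.092|', '0.479 0.104 0.098|']
180 ['0.506 0.218 0.025|', '0.509 0.204 0.031|', '0.510 0.187 0.039|', '0.512 0.172 0.046|', '0.477 0.101 0.097|']
181 ['0.506 0.218 0.021|', '0.505 0.197 0.032|', '0.511 0.189 0.034|', '0.511 0.170 0.044|', '0.476 0.100 0.094|']
182 ['0.507 0.221 0.015|', '0.506 0.200 0.026|', '0.507 0.183 0.034|', '0.512 0.172 0.037|', '0.512 0.154 0.047|']
183 ['0.508 0.223 0.009|', '0.508 0.203 0.019|', '0.510 0.188 0.026|', '0.512 0.173 0.033|', '0.511 0.154 0.043|']
```

The depth image shows the fingertips ending at z≈0.102, just above the bar, about 20 mm higher than the reported TCP. I'll reopen, go lower and pinch again.

Emit:
step_arm(
  delta_pos=[
    [0,0,0.3],
    [0,0,0],
    [0,0,0],
    [0,0,0],
  ],
  turn=[0,0,0,0],
  grip=0.73,
)

```text
time: 15.2
ee_pos: [0.481, 0.1404, 0.0873]
eef_rot: [0.682, 0.731, 0.0, 0.0]
ft_force: [0.1, 0.7, 0.9]
width: 0.0206
grip_force: 0.0
```

Emit:
step_arm(
  delta_pos=[
    [-0.05,0,-0.3],
    [0,0,-0.3],
    [0,0,-0.3],
    [0,0,-0.3],
    [0,0,0],
    [0,0,0],
  ],
  turn=[0,0,0,0,0,0],
)

```text
time: 15.8
ee_pos: [0.4797, 0.1403, 0.057]
eef_rot: [0.682, 0.731, -0.0, -0.0]
ft_force: [0.4, -0.1, 0.2]
width: 0.0235
grip_force: 0.0
```

```bash
python3 - <<'E'
from meas import *
c=snap('side');W=cloud(c)
b=(abs(W[...,0]-.481)<.035)&(abs(W[...,1]-.135)<.015)&(W[...,2]>.03)&(W[...,2]<.15)
for v in range(160,190,2): print(v,[ '%d:%.3f %.3f %.3f|'%(u,*W[v,u]) for u in range(255,285) if b[v,u]][:8:2])
E
```

```text
160 ['269:0.495 0.149 0.141|']
162 ['273:0.498 0.130 0.141|', '275:0.504 0.129 0.139|']
164 ['270:0.496 0.146 0.127|', '272:0.496 0.134 0.132|', '274:0.498 0.127 0.135|']
166 ['270:0.490 0.137 0.126|', '272:0.496 0.135 0.125|', '274:0.499 0.128 0.127|']
168 ['268:0.489 0.148 0.114|', '270:0.488 0.135 0.121|', '272:0.492 0.130 0.121|', '274:0.498 0.128 0.120|']
170 ['259:0.453 0.145 0.123|', '261:0.451 0.130 0.131|', '263:0.455 0.125 0.131|', '265:0.463 0.126 0.128|']
172 ['259:0.453 0.146 0.115|', '261:0.452 0.133 0.122|', '263:0.457 0.129 0.122|', '265:0.464 0.128 0.119|']
174 ['260:0.453 0.142 0.109|', '262:0.457 0.136 0.111|', '264:0.460 0.129 0.113|', '266:0.477 0.143 0.099|']
176 ['260:0.456 0.147 0.098|', '262:0.457 0.138 0.102|', '264:0.458 0.126 0.108|', '266:0.466 0.128 0.103|']
178 ['261:0.456 0.142 0.093|', '263:0.458 0.134 0.096|', '265:0.461 0.127 0.098|', '268:0.474 0.130 0.092|']
180 ['261:0.457 0.145 0.084|', '263:0.459 0.136 0.087|', '265:0.460 0.127 0.091|']
182 ['263:0.458 0.136 0.080|', '265:0.461 0.129 0.082|']
184 ['275:0.512 0.150 0.041|', '277:0.512 0.138 0.047|']
186 ['276:0.513 0.146 0.035|', '278:0.512 0.133 0.041|', '280:0.515 0.125 0.045|']
188 ['277:0.511 0.138 0.032|', '279:0.515 0.132 0.033|']
```

Emit:
step_arm(
  delta_pos=[
    [0,0,0],
    [0,0,0],
    [0,0,0],
    [0,0,0],
    [0,0,0],
  ],
  turn=[0,0,0,0,0],
  grip=1,
  newtons=25,
)

```text
time: 16.35
ee_pos: [0.4798, 0.1405, 0.0575]
eef_rot: [0.682, 0.731, 0.0, -0.0]
ft_force: [-1.1, 0.2, 3.3]
width: 0.01
grip_force: 25.0
```

Pinched at 10 mm. I'll swing the lid along its arc.

Emit:
step_arm(
  delta_pos=[
    [0.04,0,0.57],
    [0.09,0.01,0.57],
    [0.14,0.01,0.56],
    [0.19,0.01,0.54],
    [0.23,0.01,0.53],
    [0.28,0.02,0.5],
  ],
  turn=[0,0,0,0,0,0],
)

```text
time: 16.95
ee_pos: [0.5017, 0.1418, 0.1385]
eef_rot: [0.682, 0.731, -0.002, -0.002]
ft_force: [-8.9, 0.1, 0.9]
width: 0.01
grip_force: 25.0
```

Emit:
step_arm(
  delta_pos=[
    [0.32,0.02,0.48],
    [0.36,0.02,0.45],
    [0.4,0.02,0.41],
    [0.43,0.03,0.38],
    [0.46,0.03,0.34],
    [0.49,0.03,0.3],
  ],
  turn=[0,0,0,0,0,0],
)

```text
time: 17.55
ee_pos: [0.5642, 0.1458, 0.2005]
eef_rot: [0.682, 0.731, -0.001, -0.001]
ft_force: [-11.7, -2.5, 13.8]
width: 0.0098
grip_force: 25.0
```

Emit:
step_arm(
  delta_pos=[
    [0.51,0.03,0.25],
    [0.53,0.03,0.21],
    [0.55,0.03,0.16],
    [0.56,0.04,0.11],
    [0.57,0.04,0.06],
    [0.57,0.04,0.01],
    [0.57,0.04,-0.04],
    [0.57,0.04,-0.09],
    [0,0,0],
  ],
  turn=[0,0,0,0,0,0,0,0,0],
)

```text
time: 18.45
ee_pos: [0.6775, 0.1526, 0.2146]
eef_rot: [0.682, 0.731, -0.0, 0.0]
ft_force: [1.9, -0.3, 0.6]
width: 0.0103
grip_force: 25.0
```

Emit:
step_arm(
  delta_pos=[
    [0.12,0.01,-0.02],
    [0.12,0.01,-0.02],
    [0,0,0],
  ],
  turn=[0,0,0],
)

```text
time: 18.75
ee_pos: [0.6777, 0.1527, 0.2143]
eef_rot: [0.682, 0.731, -0.004, -0.003]
ft_force: [-29.0, -5.4, 16.0]
width: 0.0098
grip_force: 25.0
```

Emit:
step_arm(
  delta_pos=[
    [-0.1,0,0],
    [0,0,0],
    [0,0,0],
    [0,0,0],
  ],
  turn=[0,0,0,0],
  grip=0.7,
)

```text
time: 19.15
ee_pos: [0.6799, 0.1535, 0.2136]
eef_rot: [0.682, 0.731, 0.0, 0.0]
ft_force: [0.6, 0.1, -0.2]
width: 0.0248
grip_force: 0.0
```

Emit:
step_arm(
  delta_pos=[
    [0,0,0.7],
    [0,0,1],
    [0,0,1],
    [-0.7,0,0],
    [-1,0,0],
    [-1,0,0],
    [-1,0,0],
    [-1,0,0],
    [-1,0,0],
    [-0.3,0,0],
    [0,0,0],
    [0,0,0],
  ],
  turn=[0,0,0,1,1,1,1,1,1,1,1,1],
)

```text
time: 20.35
ee_pos: [0.5297, 0.1535, 0.2815]
eef_rot: [0.207, 0.978, 0.0, 0.0]
ft_force: [1.1, -0.4, -0.4]
width: 0.0263
grip_force: 0.0
```

Emit:
step_arm(
  delta_pos=[
    [0,0,0],
    [0,0,0],
    [0,0,0],
    [0,0,0],
    [0,0,0],
    [0,0,0],
  ],
  turn=[1,1,1,1,0,0],
)

```text
time: 20.95
ee_pos: [0.5299, 0.1534, 0.2812]
eef_rot: [-0.027, 1.0, 0.0, 0.0]
ft_force: [0.1, -0.1, -0.3]
width: 0.0257
grip_force: 0.0
```

```bash
python3 - <<'E'
from meas import *
s=read_state(); print(s['ee_pos'],s['eef_rot'],s['joint_positions'].round(2))
c=snap('wrist','w4.png')
W=cloud(c)
hsv=cv2.cvtColor(c['image'],cv2.COLOR_RGB2HSV).astype(int);H,S,V=[hsv[...,i] for i in range(3)]
def cc(m,nm,mn=30):
    k,l,st,ce=cv2.connectedComponentsWithStats(m.astype(np.uint8))
    for i in range(1,k):
        if st[i,4]>mn:
            P=W[l==i]; r=cv2.minAreaRect(P[:,:2].astype(np.float32)*1000)
            print(nm,st[i,4],ce[i].round(),np.round(r[0],1),np.round(r[1],1),round(r[2],1),np.median(P[:,2]).round(4))
z=W[...,2]; box=(W[...,0]>.48)&(W[...,0]<.68)&(W[...,1]>-.05)&(W[...,1]<.33)
cc((H>95)&(H<130)&(S>90)&(z>.022)&(z<.034)&box,'collar',100)
cc((H>22)&(H<35)&(S>100)&(z>.0)&(z<.06)&box,'yellow')
cc((abs(z-.09)<.004)&box,'rim',60)
E
```

```text
[0.52989721 0.15338628 0.28123568] [-2.72312273e-02  9.99629159e-01  6.00201633e-05  3.97968220e-05] [-0.43  0.14  0.07  1.54 -0.01  1.47  1.27]
collar 808 [254. 193.] [579.9  62. ] [79.2 81.3] 3.1 0.0281
collar 757 [316. 192.] [575.1 145.6] [80.  80.4] 3.5 0.0282
collar 802 [378. 192.] [570.2 229.7] [80.7 81. ] 3.3 0.0282
yellow 81 [265. 225.] [624.5  75.2] [13.3 21.2] 80.7 0.0236
yellow 73 [308. 224.] [621.1 135.6] [21.1 10.4] 2.6 0.027
yellow 71 [324. 224.] [619.1 160. ] [20.3 10.1] 4.6 0.0272
yellow 80 [368. 224.] [615.3 221.6] [19.7 11.9] 7.6 0.0272
yellow 88 [384. 224.] [614.6 244.8] [22.5 11.6] 31.2 0.0263
yellow 97 [248. 224.] [626.8  50.9] [11.7 24. ] 59.8 0.0264
rim 2568 [314. 175.] [561.3 145. ] [ 94.  320.6] 3.4 0.0902
rim 276 [324. 261.] [640.8 159.8] [ 6.8 58.4] 3.3 0.09
```

View pics/w4.png

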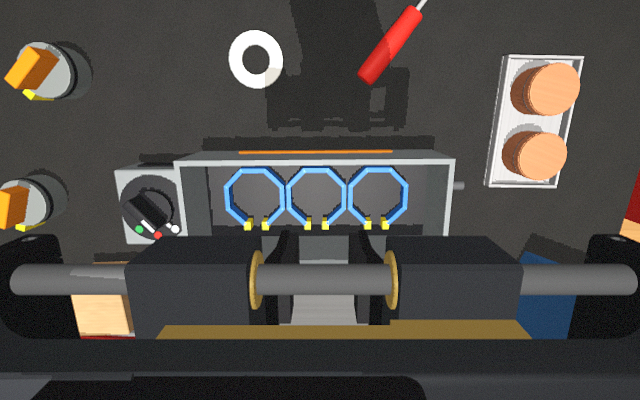

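Wrist view: the docks are at about (255,193), (316,192) and (378,192), with the yellow notches on the +x side. Two batteries show at the left edge. I'll re-measure all batteries now.

```bash
cat >> meas.py <<'E'
def bars(names=('scene','side','wrist'),fresh=True):
    for n in names:
        c=snap(n) if fresh else load(n); W=cloud(c); hsv=cv2.cvtColor(c['image'],cv2.COLOR_RGB2HSV).astype(int);H,S,V=[hsv[...,i] for i in range(3)]
        z=W[...,2]; m=(H>=8)&(H<=22)&(S>150)&(z>.055)&(z<.11)&(W[...,0]>.3)&(W[...,1]<.35)&(W[...,0]<.75)
        k,l,st,ce=cv2.connectedComponentsWithStats(m.astype(np.uint8))
        for i in range(1,k):
            if st[i,4]<12: continue
            P=W[l==i]; zt=np.percentile(P[:,2],90); P=P[P[:,2]>zt-.005]
            if len(P)<8: continue
            r=cv2.minAreaRect(P[:,:2].astype(np.float32)*1000); (a,b),t=r[1],r[2]
            if a<b: t+=90
            t=(t+90)%180-90
            print(n,'bar',np.round(r[0],1),'size',np.round(r[1],1),'axis deg',round(t,1),'z',round(float(zt),3))
E
python3 -c "
from meas import *
bars(('scene','side')); bars(('wrist',),False)"
```

```text
scene bar [ 435.  -189.2] size [15.8 48.8] axis deg -40.0 z 0.071
scene bar [ 603.  -246.2] size [15.3 50.3] axis deg -20.0 z 0.072
scene bar [ 445.7 -385.8] size [15.7 50.1] axis deg -1.4 z 0.071
side bar [ 599.5 -247.7] size [16.6 49.1] axis deg -20.9 z 0.071
side bar [ 430.1 -190.9] size [17.9 48. ] axis deg -43.6 z 0.07
side bar [ 441.6 -393.4] size [ 9.9 48. ] axis deg -8.1 z 0.07
wrist bar [ 433.  -187.7] size [17.3 50.9] axis deg -43.5 z 0.071
wrist bar [ 602.8 -240.2] size [13.9 50.3] axis deg -10.3 z 0.071
```

Emit:
step_arm(
  delta_pos=[
    [-0.28,-1,0],
    [-0.28,-1,0],
    [-0.28,-1,0],
    [-0.28,-1,0],
    [-0.28,-1,0],
    [-0.28,-1,0],
    [-0.28,-1,0],
    [-0.28,-1,0],
    [-0.28,-1,0],
    [-0.28,-1,0],
    [-0.28,-1,0],
    [-0.28,-1,0],
  ],
  turn=[-0.8,-0.8,-0.8,-0.8,-0.8,-0.8,-0.8,-0.8,0,0,0,0],
  grip=0.48,
)

```text
time: 22.3
ee_pos: [0.4454, -0.1476, 0.2814]
eef_rot: [0.348, 0.937, 0.0, 0.0]
ft_force: [-0.0, -0.4, -0.1]
width: 0.0448
grip_force: 0.0
```

Emit:
step_arm(
  delta_pos=[
    [-0.28,-0.9,-1],
    [-0.26,-0.84,-1],
    [0,0,-1],
    [0,0,-1],
    [0,0,-1],
    [0,0,-1],
    [0,0,-1],
    [0,0,-1],
    [0,0,-1],
    [0,0,0],
    [0,0,0],
  ],
  turn=[0,0,0,0,0,0,0,0,0,0,0],
)

```text
time: 23.4
ee_pos: [0.4323, -0.1902, 0.0568]
eef_rot: [0.348, 0.938, -0.0, -0.0]
ft_force: [-0.3, 0.2, 0.7]
width: 0.0452
grip_force: 0.0
```

```bash
cat >> meas.py <<'E'
def near(n,p,r=.045,zr=(.03,.14)):
    c=snap(n);W=cloud(c); m=(np.linalg.norm(W[...,:2]-np.array(p),axis=-1)<r)&(W[...,2]>zr[0])&(W[...,2]<zr[1])
    hsv=cv2.cvtColor(c['image'],cv2.COLOR_RGB2HSV); dark=m&(hsv[...,2]<55)
    P=W[dark]; print(n,'dark zmin pct',np.percentile(P[:,2],[0,2,5,10]).round(3) if len(P) else None,len(P))
    v,u=np.where(m); return c,(u.min()-15,v.min()-15,u.max()+15,v.max()+15)
E
python3 - <<'E'
from meas import *
s=read_state();print(s['ee_pos'],s['eef_rot'],s['width'])
c,b=near('side',s['ee_pos'][:2])
x0,y0,x1,y1=[max(0,int(i)) for i in b]; im=c['image'][y0:y1,x0:x1,::-1]; cv2.imwrite('pics/g1.png',cv2.resize(im,None,fx=6,fy=6,interpolation=2)[:600,:800]); print(b)
E
```

```text
[ 0.43234142 -0.19017333  0.05678695] [ 3.47918997e-01  9.37524581e-01 -9.23159808e-05 -1.48620079e-04] 0.045222390484642924
side dark zmin pct [0.031 0.031 0.031 0.032] 49
(np.int64(299), np.int64(227), np.int64(356), np.int64(275))
```

View pics/g1.png

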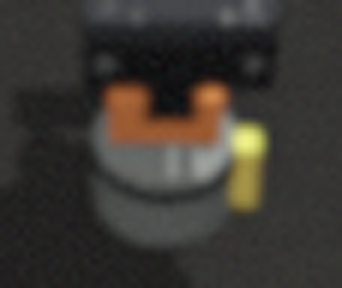

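Emit:
step_arm(
  delta_pos=[
    [0,0,-0.25],
    [0,0,-0.25],
    [0,0,-0.25],
    [0,0,-0.2],
    [0,0,0],
  ],
  turn=[0,0,0,0,0],
)

```text
time: 23.95
ee_pos: [0.4317, -0.1899, 0.0317]
eef_rot: [0.348, 0.938, -0.0, -0.001]
ft_force: [0.1, 0.7, 0.1]
width: 0.0451
grip_force: 0.0
```

Emit:
step_arm(
  delta_pos=[
    [0,0,0],
    [0,0,0],
    [0,0,0],
    [0,0,0],
    [0,0,0],
    [0,0,0],
  ],
  turn=[0,0,0,0,0,0],
  grip=1,
  newtons=40,
)

```text
time: 24.55
ee_pos: [0.4325, -0.1899, 0.0326]
eef_rot: [0.347, 0.938, 0.0, 0.0]
ft_force: [1.1, 1.2, 0.4]
width: 0.0157
grip_force: 39.7
```

Emit:
step_arm(
  delta_pos=[
    [0,0,0.5],
    [0,0,1],
    [0,0,1],
    [0,0,1],
    [0,0,1],
    [0,0,1],
    [0,0,1],
    [0,0,0],
    [0,0,0],
  ],
  turn=[0,0,0,0,0,0,0,0,0],
)

```text
time: 25.45
ee_pos: [0.432, -0.1901, 0.1949]
eef_rot: [0.348, 0.938, 0.0, 0.0]
ft_force: [-0.6, 0.1, -4.4]
width: 0.0157
grip_force: 39.7
```

Battery A is held. I'll cross-check the dock positions from the fixed cameras.

```bash
python3 - <<'E'
from meas import *
for n in ('scene','side'):
    c=snap(n);W=cloud(c);hsv=cv2.cvtColor(c['image'],cv2.COLOR_RGB2HSV).astype(int);H,S,V=[hsv[...,i] for i in range(3)];z=W[...,2]
    box=(W[...,0]>.5)&(W[...,0]<.66)&(W[...,1]>-.02)&(W[...,1]<.31)
    m=(H>95)&(H<130)&(S>90)&(z>.023)&(z<.034)&box
    for d in ([.58,.062],[.575,.146],[.57,.23]):
        P=W[m]; P=P[np.linalg.norm(P[:,:2]-d,axis=1)<.055]
        if len(P)>10: print(n,d,len(P),P[:,:2].min(0).round(4),P[:,:2].max(0).round(4),((P[:,:2].min(0)+P[:,:2].max(0))/2).round(4))
    m=(H>22)&(H<35)&(S>100)&(z<.06)&box
    k,l,st,ce=cv2.connectedComponentsWithStats(m.astype(np.uint8))
    for i in range(1,k):
        if st[i,4]>6: print('y',st[i,4],W[l==i].mean(0).round(4))
    m=(abs(z-.09)<.003)&(S<70)&(W[...,0]>.45)&(W[...,0]<.7)&(W[...,1]>-.05)&(W[...,1]<.33)
    P=W[m][:,:2]; print('rim',cv2.minAreaRect(P.astype(np.float32)*1000))
E
```

```text
scene [0.58, 0.062] 180 [0.5405 0.0274] [0.6209 0.1138] [0.5807 0.0706]
scene [0.575, 0.146] 244 [0.5351 0.094 ] [0.6133 0.1965] [0.5742 0.1452]
scene [0.57, 0.23] 196 [0.5305 0.1778] [0.6082 0.2708] [0.5693 0.2243]
y 15 [0.6067 0.236  0.0213]
y 16 [0.6122 0.1522 0.0221]
y 42 [0.6205 0.0671 0.0216]
rim ((585.1118774414062, 129.15469360351562), (138.84573364257812, 357.1452331542969), 3.476257562637329)
side [0.58, 0.062] 22 [0.5871 0.08  ] [0.611 0.111] [0.5991 0.0955]
side [0.575, 0.146] 37 [0.5833 0.095 ] [0.6083 0.1971] [0.5958 0.1461]
side [0.57, 0.23] 33 [0.58   0.1813] [0.6003 0.2682] [0.5902 0.2247]
y 18 [0.6125 0.2427 0.0188]
y 22 [0.6202 0.1607 0.0163]
rim ((577.2978515625, 146.408203125), (136.72743225097656, 326.1604919433594), 3.162088394165039)
```

Emit:
step_arm(
  delta_pos=[
    [0.5,0.85,0],
    [0.5,0.85,0],
    [0.5,0.85,0],
    [0.5,0.85,0],
    [0.5,0.85,0],
    [0.5,0.85,0],
    [0.5,0.85,0],
    [0.5,0.85,0],
    [0.5,0.85,0],
    [0.5,0.85,0],
    [0.5,0.85,0],
    [0.42,0.73,0],
  ],
  turn=[0.6,0.6,0.6,0.6,0.6,0.6,0.6,0.6,0.6,0.6,0.41,0],
)

```text
time: 26.75
ee_pos: [0.5808, 0.0653, 0.1943]
eef_rot: [-0.033, 0.999, 0.0, -0.0]
ft_force: [-0.3, -0.8, -3.9]
width: 0.0156
grip_force: 39.7
```

Emit:
step_arm(
  delta_pos=[
    [0,0,-1],
    [0,0,-1],
    [0,0,-1],
    [0,0,-0.4],
    [0,0,0],
    [0,0,0],
  ],
  turn=[0,0,0,0,0,0],
)

```text
time: 27.35
ee_pos: [0.5809, 0.0626, 0.1109]
eef_rot: [-0.03, 1.0, 0.0, 0.0]
ft_force: [-0.3, 0.1, -3.3]
width: 0.0155
grip_force: 39.7
```

Emit:
step_arm(
  delta_pos=[
    [-0.04,0,-0.6],
    [0,0,-0.6],
    [0,0,-0.5],
    [0,0,0],
    [0,0,0],
  ],
  turn=[0,0,0,0,0],
)

```text
time: 27.85
ee_pos: [0.5793, 0.0619, 0.0676]
eef_rot: [-0.03, 1.0, -0.0, -0.0]
ft_force: [0.3, -1.2, -4.3]
width: 0.0156
grip_force: 39.7
```

Emit:
step_arm(
  delta_pos=[
    [0,0,-0.2],
    [0,0,-0.2],
    [0,0,-0.1],
    [0,0,0],
  ],
  turn=[0,0,0,0],
)

```text
time: 28.25
ee_pos: [0.5791, 0.0619, 0.0546]
eef_rot: [-0.03, 1.0, -0.0, -0.0]
ft_force: [-0.0, -0.5, -4.0]
width: 0.0158
grip_force: 39.7
```

It's already 6 mm inside the collar with no resistance.

Emit:
step_arm(
  delta_pos=[
    [0,0,-0.2],
    [0,0,-0.2],
    [0,0,-0.1],
    [0,0,0],
  ],
  turn=[0,0,0,0],
)

```text
time: 28.65
ee_pos: [0.5793, 0.0621, 0.0426]
eef_rot: [-0.03, 1.0, 0.0, -0.0]
ft_force: [-1.5, -0.9, -0.9]
width: 0.0156
grip_force: 39.7
```

Emit:
step_arm(
  delta_pos=[
    [0,0,-0.1],
    [0,0,0],
  ],
  turn=[0,0],
)

```text
time: 28.85
ee_pos: [0.5793, 0.0623, 0.0424]
eef_rot: [-0.03, 1.0, 0.001, -0.0]
ft_force: [-13.7, -0.3, 24.2]
width: 0.0156
grip_force: 39.8
```

Emit:
step_arm(
  delta_pos=[
    [0,0,0.08],
    [0,0,0],
    [0,0,0],
    [0,0,0],
    [0,0,0],
  ],
  turn=[0,0,0,0,0],
  grip=0.5,
)

```text
time: 29.35
ee_pos: [0.5792, 0.0619, 0.0418]
eef_rot: [-0.03, 1.0, -0.0, -0.0]
ft_force: [-0.6, 0.5, -0.7]
width: 0.0416
grip_force: 0.0
```

Emit:
step_arm(
  delta_pos=[
    [0,0,0.5],
    [0,0,1],
    [0,0,1],
    [0,0,1],
    [0,0,1],
    [0,-1,1],
    [0,-1,1],
    [0,-1,0],
    [0,-1,0],
    [0,-1,0],
    [0,-1,0],
    [0,-1,0],
  ],
  turn=[0,0,0,0,0,-0.5,-0.5,-0.5,-0.5,-0.5,-0.5,-0.4],
)

```text
time: 30.55
ee_pos: [0.5788, -0.1151, 0.2038]
eef_rot: [0.176, 0.984, -0.0, -0.001]
ft_force: [-0.1, -0.4, 0.0]
width: 0.0439
grip_force: 0.0
```

```bash
python3 -c "
from meas import *
s=read_state();print(s['ee_pos'],s['eef_rot'],s['ft_force'])
bars()"
```

```text
[ 0.57883611 -0.11505165  0.20384704] [ 1.75587815e-01  9.84463589e-01 -5.31302671e-05 -5.98514460e-04] [-0.12199795 -0.38666198  0.02004759]
scene bar [580.1  60.1] size [15.3 48.8] axis deg -1.6 z 0.081
scene bar [ 602.8 -246.3] size [15.2 49.9] axis deg -19.3 z 0.071
scene bar [ 446.8 -386.1] size [15.5 50.8] axis deg -1.7 z 0.071
side bar [574.6  56.2] size [13.4 47.4] axis deg -4.8 z 0.08
side bar [ 598.9 -247.1] size [18.1 49. ] axis deg -17.8 z 0.071
side bar [ 442.1 -392.6] size [ 9.7 50.6] axis deg -7.0 z 0.07
wrist bar [577.1  55.2] size [13.9 49.9] axis deg -12.6 z 0.079
wrist bar [ 446.4 -379.9] size [16.5 50.4] axis deg -8.4 z 0.07
wrist bar [595.9  70.4] size [ 1.6 13.1] axis deg -0.7 z 0.081
wrist bar [ 584.9 -238.9] size [15.9 13.8] axis deg 70.4 z 0.07
```

Emit:
step_arm(
  delta_pos=[
    [0.2,-0.9,0],
    [0.2,-0.9,0],
    [0.2,-0.9,0],
    [0.2,-0.9,0],
    [0.08,-0.9,0],
    [0,-0.78,0],
    [0,0,-1],
    [0,0,-1],
    [0,0,-1],
    [0,0,-1],
    [0,0,-1],
    [0,0,0],
  ],
  turn=[0.1,0,0,0,0,0,0,0,0,0,0,0],
)

```text
time: 31.9
ee_pos: [0.5994, -0.2433, 0.0756]
eef_rot: [0.167, 0.986, 0.001, -0.003]
ft_force: [-0.0, 1.5, 0.2]
width: 0.0437
grip_force: 0.0
```

Emit:
step_arm(
  delta_pos=[
    [0,0,-0.5],
    [0,0,-0.5],
    [0,0,-0.4],
    [0,0,-0.38],
    [0,0,0],
    [0,0,0],
  ],
  turn=[0,0,0,0,0,0],
)

```text
time: 32.5
ee_pos: [0.6013, -0.2451, 0.0351]
eef_rot: [0.168, 0.986, 0.0, 0.0]
ft_force: [0.2, 0.1, -0.1]
width: 0.0439
grip_force: 0.0
```

Emit:
step_arm(
  delta_pos=[
    [0,0,0],
    [0,0,0],
    [0,0,0],
    [0,0,0],
    [0,0,0],
    [0,0,0],
  ],
  turn=[0,0,0,0,0,0],
  grip=1,
  newtons=40,
)

```text
time: 33.1
ee_pos: [0.6012, -0.2452, 0.0351]
eef_rot: [0.168, 0.986, -0.0, 0.0]
ft_force: [0.0, -0.3, 1.3]
width: 0.0157
grip_force: 39.9
```

Emit:
step_arm(
  delta_pos=[
    [0,0,0.5],
    [0,0,1],
    [0,0,1],
    [0,0,1],
    [0,0,1],
    [0,0,1],
    [0,0,1],
    [0,0,0],
    [0,0,0],
  ],
  turn=[0,0,0,0,0,0,0,0,0],
)

```text
time: 34.0
ee_pos: [0.6011, -0.2449, 0.1971]
eef_rot: [0.168, 0.986, 0.0, -0.0]
ft_force: [-0.5, -0.6, -4.4]
width: 0.0158
grip_force: 39.9
```

Emit:
step_arm(
  delta_pos=[
    [0,1,0],
    [0,1,0],
    [0,1,0],
    [0,1,0],
    [0,1,0],
    [0,1,0],
    [-0.1,1,0],
    [-0.2,1,0],
    [-0.2,1,0],
    [-0.2,1,0],
    [-0.2,1,0],
    [-0.16,1,0],
  ],
  turn=[0.3,0.3,0.3,0.3,0.3,0.3,0.3,0.3,0.3,0.3,0.3,0],
)

```text
time: 35.2
ee_pos: [0.5742, 0.0569, 0.1977]
eef_rot: [-0.031, 1.0, 0.0, 0.0]
ft_force: [-0.2, 0.1, -3.7]
width: 0.0155
grip_force: 39.9
```

Emit:
step_arm(
  delta_pos=[
    [0,1,0],
    [0,1,0],
    [0,1,0],
    [0,0.62,0],
    [0,0,-1],
    [0,0,-1],
    [0,0,-1],
    [0,0,-0.8],
    [0,0,-0.6],
    [0,0,-0.6],
    [0,0,0],
    [0,0,0],
  ],
  turn=[0,0,0,0,0,0,0,0,0,0,0,0],
)

```text
time: 36.4
ee_pos: [0.5751, 0.1455, 0.0729]
eef_rot: [-0.03, 1.0, 0.0, 0.0]
ft_force: [0.6, 0.1, -3.4]
width: 0.0157
grip_force: 39.9
```

Emit:
step_arm(
  delta_pos=[
    [0,0,-0.3],
    [0,0,-0.2],
    [0,0,-0.15],
    [0,0,0],
    [0,0,0],
  ],
  turn=[0,0,0,0,0],
)

```text
time: 36.9
ee_pos: [0.5748, 0.1454, 0.0563]
eef_rot: [-0.03, 1.0, 0.0, -0.0]
ft_force: [-0.0, -0.0, -4.6]
width: 0.0159
grip_force: 39.9
```

Emit:
step_arm(
  delta_pos=[
    [0,0,-0.2],
    [0,0,-0.2],
    [0,0,-0.1],
    [0,0,0],
    [0,0,0],
  ],
  turn=[0,0,0,0,0],
)

```text
time: 37.4
ee_pos: [0.5749, 0.1454, 0.0451]
eef_rot: [-0.03, 1.0, 0.0, 0.0]
ft_force: [-6.8, -2.5, 11.8]
width: 0.0157
grip_force: 39.9
```

Emit:
step_arm(
  delta_pos=[
    [0,0,0],
    [0,0,0],
    [0,0,0],
    [0,0,0],
    [0,0,0.5],
    [0,0,1],
    [0,0,1],
    [0,0,1],
    [0,0,1],
    [0,0,1],
    [0,0,0.8],
    [0,-1,0],
  ],
  turn=[0,0,0,0,0,0,0,0,0,0,0,0],
  grip=0.5,
)

```text
time: 38.6
ee_pos: [0.5758, 0.1244, 0.2053]
eef_rot: [-0.032, 0.999, 0.002, 0.003]
ft_force: [1.2, 0.3, -0.3]
width: 0.0436
grip_force: 0.0
```

Emit:
step_arm(
  delta_pos=[
    [-0.1,-1,0],
    [-0.1,-1,0],
    [-0.1,-1,0],
    [-0.1,-1,0],
    [-0.1,-1,0],
    [-0.1,-1,0],
    [-0.2,-1,0],
    [-0.2,-1,0],
    [-0.2,-1,0],
    [-0.2,-1,0],
    [-0.2,-1,0],
    [-0.2,-1,0],
  ],
  turn=[0,0,0,0,0,0,0,0,0,0,-0.3,-0.3],
)

```text
time: 39.8
ee_pos: [0.5295, -0.181, 0.2019]
eef_rot: [0.008, 1.0, 0.0, 0.0]
ft_force: [1.2, -0.7, 0.4]
width: 0.0431
grip_force: 0.0
```

Emit:
step_arm(
  delta_pos=[
    [-0.2,-1,0],
    [-0.2,-1,0],
    [-0.2,-1,0],
    [-0.2,-1,0],
    [-0.2,-1,0],
    [-0.2,-1,0],
    [0,-1,0],
    [0,-1,0],
    [0,0,0],
    [0,0,0],
  ],
  turn=[0,0,0,0,0,0,0,0,0,0],
)

```text
time: 40.8
ee_pos: [0.4993, -0.3802, 0.2012]
eef_rot: [0.007, 1.0, 0.0, -0.0]
ft_force: [0.3, 0.5, 0.6]
width: 0.0438
grip_force: 0.0
```

```bash
python3 -c "
from meas import *
s=read_state();print(s['ee_pos'],s['eef_rot'],s['ft_force'],s['width'],s['joint_positions'].round(2))
bars()"
```

```text
[ 0.49933946 -0.38018518  0.20116528] [ 7.43375323e-03  9.99972337e-01  7.41882598e-05 -2.44378704e-04] [0.3107453  0.49262096 0.64264827] 0.043801215995176605 [ 0.2   0.36  0.49  1.48 -0.17  1.35  2.26]
scene bar [576.7 143.3] size [50.2 15.8] axis deg 3.5 z 0.081
scene bar [579.6  59.8] size [15.8 48.3] axis deg -2.4 z 0.081
scene bar [ 446.3 -385.8] size [51.4 15.8] axis deg 0.0 z 0.071
side bar [571.  140.1] size [13.6 46.3] axis deg -4.4 z 0.08
side bar [573.5  55.4] size [11.3 48.4] axis deg -3.9 z 0.079
side bar [ 442.4 -386.8] size [50.5 16.4] axis deg 1.2 z 0.072
wrist bar [ 445.6 -384.8] size [48.8 15.5] axis deg 1.8 z 0.071
```

Emit:
step_arm(
  delta_pos=[
    [-0.8,-0.1,0],
    [-0.8,-0.1,0],
    [-0.6,-0.04,-0.3],
    [0,0,-1],
    [0,0,-1],
    [0,0,-1],
    [0,0,-1],
    [0,0,-0.9],
    [0,0,-0.6],
    [0,0,-0.5],
    [0,0,-0.38],
    [0,0,0],
  ],
  turn=[0.2,0,0,0,0,0,0,0,0,0,0,0],
)

```text
time: 42.15
ee_pos: [0.4445, -0.3851, 0.0335]
eef_rot: [-0.006, 1.0, 0.0, -0.001]
ft_force: [-0.8, -0.2, -0.0]
width: 0.0435
grip_force: 0.0
```

Emit:
step_arm(
  delta_pos=[
    [0,0,0],
    [0,0,0],
    [0,0,0],
    [0,0,0],
    [0,0,0],
    [0,0,0],
    [0,0,0],
  ],
  turn=[0,0,0,0,0,0,0],
  grip=1,
  newtons=40,
)

```text
time: 42.85
ee_pos: [0.445, -0.3855, 0.0345]
eef_rot: [-0.006, 1.0, 0.0, 0.0]
ft_force: [-0.1, 1.6, 3.2]
width: 0.0158
grip_force: 39.9
```

Emit:
step_arm(
  delta_pos=[
    [0,0,0.5],
    [0,0,1],
    [0,0,1],
    [0,0,1],
    [0,0,1],
    [0,0,1],
    [0,0,1],
    [0,0,0],
    [0,0,0],
  ],
  turn=[0,0,0,0,0,0,0,0,0],
)

```text
time: 43.75
ee_pos: [0.4444, -0.3855, 0.1963]
eef_rot: [-0.006, 1.0, 0.0, -0.0]
ft_force: [-0.5, -0.1, -5.4]
width: 0.0154
grip_force: 39.9
```

Emit:
step_arm(
  delta_pos=[
    [0.4,1,0],
    [0.4,1,0],
    [0.4,1,0],
    [0.4,1,0],
    [0.4,1,0],
    [0.4,1,0],
    [0.4,1,0],
    [0.4,1,0],
    [0.4,1,0],
    [0.4,1,0],
    [0.4,1,0],
    [0.4,1,0],
  ],
  turn=[0,0,0,0,0,0,0,0,0,0.2,0.19,0],
)

```text
time: 44.95
ee_pos: [0.565, -0.0839, 0.1959]
eef_rot: [-0.03, 1.0, 0.0, -0.001]
ft_force: [1.1, -0.4, -5.0]
width: 0.0154
grip_force: 39.9
```

Emit:
step_arm(
  delta_pos=[
    [0.22,1,0],
    [0,1,0],
    [0,1,0],
    [0,1,0],
    [0,1,0],
    [0,1,0],
    [0,1,0],
    [0,1,0],
    [0,1,0],
    [0,1,0],
    [0,1,0],
    [0,1,0],
  ],
  turn=[0,0,0,0,0,0,0,0,0,0,0,0],
)

```text
time: 46.15
ee_pos: [0.5698, 0.2161, 0.1959]
eef_rot: [-0.03, 1.0, -0.0, -0.001]
ft_force: [0.7, 0.1, -4.7]
width: 0.0155
grip_force: 39.9
```

Emit:
step_arm(
  delta_pos=[
    [0,0.59,0],
    [0,0,0],
    [0,0,-1],
    [0,0,-1],
    [0,0,-1],
    [0,0,-0.8],
    [0,0,-0.6],
    [0,0,-0.5],
    [0,0,0],
    [0,0,0],
  ],
  turn=[0,0,0,0,0,0,0,0,0,0],
)

```text
time: 47.15
ee_pos: [0.5707, 0.2291, 0.0748]
eef_rot: [-0.029, 1.0, 0.0, 0.0]
ft_force: [0.4, 0.3, -5.4]
width: 0.016
grip_force: 39.9
```

Emit:
step_arm(
  delta_pos=[
    [-0.02,0,-0.4],
    [0,0,-0.2],
    [0,0,-0.1],
    [0,0,0],
    [0,0,0],
  ],
  turn=[0,0,0,0,0],
)

```text
time: 47.65
ee_pos: [0.5699, 0.2292, 0.0569]
eef_rot: [-0.029, 1.0, 0.0, 0.0]
ft_force: [1.1, -0.9, -4.1]
width: 0.0157
grip_force: 39.9
```

Emit:
step_arm(
  delta_pos=[
    [0,0,-0.2],
    [0,0,-0.2],
    [0,0,-0.12],
    [0,0,0],
    [0,0,0],
  ],
  turn=[0,0,0,0,0],
)

```text
time: 48.15
ee_pos: [0.5696, 0.2294, 0.0445]
eef_rot: [-0.029, 1.0, 0.0, -0.0]
ft_force: [-5.0, -0.2, 6.0]
width: 0.0157
grip_force: 39.9
```

Emit:
step_arm(
  delta_pos=[
    [0,0,0],
    [0,0,0],
    [0,0,0],
    [0,0,0],
    [0,0,0.5],
    [0,0,1],
    [0,0,1],
    [0,0,1],
    [0,0,1],
    [0,0,1],
    [0,0,1],
    [0,0,1],
  ],
  turn=[0,0,0,0,0,0,0,0,0,0,0,0],
  grip=0.5,
)

```text
time: 49.35
ee_pos: [0.5698, 0.2291, 0.2335]
eef_rot: [-0.029, 1.0, 0.0, 0.0]
ft_force: [0.7, -0.3, 0.3]
width: 0.0438
grip_force: 0.0
```

Emit:
step_arm(
  delta_pos=[
    [0,0,1],
    [0,0,1],
    [0,-0.3,0.4],
    [0,-0.3,0],
    [0,-0.3,0],
    [0,-0.3,0],
    [0,-0.3,0],
    [0,-0.3,0],
    [0,-0.3,0],
    [0,-0.3,0],
    [0,-0.3,0],
    [0,-0.3,0],
  ],
  turn=[0,-1,-1,-1,-1,-1,-1,-1,-1,-1,-1,-1],
  grip=0.7,
)

```text
time: 50.55
ee_pos: [0.5697, 0.1538, 0.2923]
eef_rot: [0.592, 0.806, 0.0, 0.0]
ft_force: [-0.0, -1.0, -0.5]
width: 0.0258
grip_force: 0.0
```

Emit:
step_arm(
  delta_pos=[
    [0,0,0],
    [0,0,0],
    [0,0,0],
  ],
  turn=[-1,-1,0],
)

```text
time: 50.85
ee_pos: [0.5697, 0.1541, 0.2922]
eef_rot: [0.683, 0.73, 0.0, 0.0]
ft_force: [0.5, -0.2, -0.0]
width: 0.026
grip_force: 0.0
```

```bash
python3 - <<'E'
from meas import *
s=read_state();print(s['ee_pos'],s['eef_rot'],s['width'])
bars(('scene','side'))
c=load('scene');cv2.imwrite('pics/v5.png',cv2.resize(c['image'][60:260,270:450,::-1],None,fx=3,fy=3,interpolation=2))
for n in('scene','side'):
    W=cloud(load(n)); m=(abs(W[...,0]-.675)<.03)&(abs(W[...,1]-.15)<.1)&(W[...,2]>.235)&(W[...,2]<.265)
    P=W[m]; print(n,len(P),np.percentile(P,[5,50,95],axis=0).round(3).tolist() if len(P) else '')
E
```

```text
[0.56972294 0.15411772 0.29223124] [6.83029692e-01 7.30390442e-01 4.70381594e-04 1.44165177e-04] 0.025961598084679568
scene bar [570.  228.9] size [49.6 18.9] axis deg 2.6 z 0.081
scene bar [576.3 143.2] size [16.1 48.8] axis deg -2.2 z 0.081
scene bar [579.4  59.7] size [49.1 15.4] axis deg 1.3 z 0.081
side bar [566.1 223. ] size [48.7 16.8] axis deg 3.3 z 0.08
side bar [571.6 142.4] size [48.1 17.3] axis deg 1.6 z 0.082
side bar [574.8  56.6] size [14.  48.2] axis deg -4.6 z 0.08
scene 191 [[0.673, 0.095, 0.251], [0.68, 0.143, 0.256], [0.685, 0.202, 0.258]]
side 114 [[0.668, 0.095, 0.239], [0.672, 0.144, 0.254], [0.679, 0.199, 0.258]]
```

View pics/v5.png

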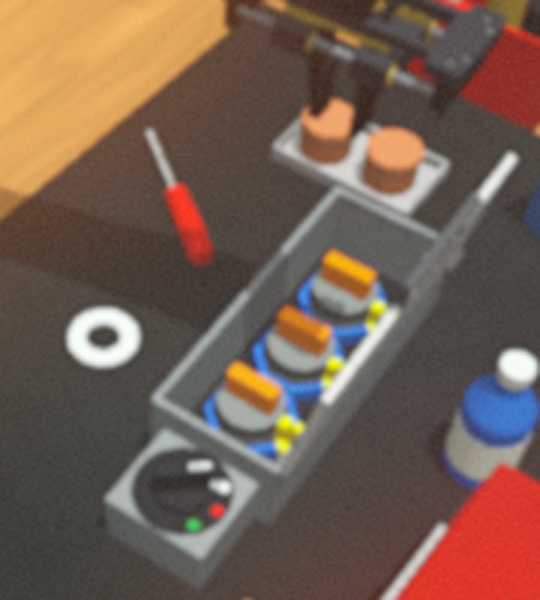

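All three batteries sit with their tops at 80 mm and ribs in the notches. Now back to the handle.

Emit:
step_arm(
  delta_pos=[
    [0.9,0,0],
    [0.9,0,0],
    [0.9,0,0],
    [0.9,0,0],
    [0.72,0,0],
    [0,0,-0.7],
    [0,0,-0.7],
    [0,0,-0.7],
    [0,0,-0.6],
    [0,0,-0.42],
    [0,0,0],
    [0,0,0],
  ],
  turn=[0,0,0,0,0,0,0,0,0,0,0,0],
)

```text
time: 52.15
ee_pos: [0.6779, 0.1542, 0.2139]
eef_rot: [0.682, 0.731, 0.0, 0.0]
ft_force: [-0.3, 0.9, 0.5]
width: 0.0262
grip_force: 0.0
```

Emit:
step_arm(
  delta_pos=[
    [0,0,0],
    [0,0,0],
    [0,0,0],
    [0,0,0],
    [0,0,0],
  ],
  turn=[0,0,0,0,0],
  grip=1,
  newtons=25,
)

```text
time: 52.65
ee_pos: [0.6776, 0.1542, 0.2138]
eef_rot: [0.682, 0.731, 0.0, -0.0]
ft_force: [-4.5, -0.4, 5.4]
width: 0.01
grip_force: 25.0
```

Gripped. I'll reverse the arc.

Emit:
step_arm(
  delta_pos=[
    [-0.57,-0.04,0.09],
    [-0.57,-0.04,0.04],
    [-0.57,-0.04,-0.01],
    [-0.57,-0.04,-0.06],
    [-0.56,-0.04,-0.11],
    [-0.55,-0.03,-0.16],
    [-0.53,-0.03,-0.21],
    [-0.51,-0.03,-0.25],
  ],
  turn=[0,0,0,0,0,0,0,0],
)

```text
time: 53.45
ee_pos: [0.5677, 0.1476, 0.1972]
eef_rot: [0.682, 0.731, 0.002, 0.001]
ft_force: [1.7, 2.7, 2.9]
width: 0.0101
grip_force: 25.0
```

Emit:
step_arm(
  delta_pos=[
    [-0.49,-0.03,-0.3],
    [-0.46,-0.03,-0.34],
    [-0.43,-0.03,-0.38],
    [-0.4,-0.02,-0.41],
    [-0.36,-0.02,-0.45],
    [-0.32,-0.02,-0.48],
  ],
  turn=[0,0,0,0,0,0],
)

```text
time: 54.05
ee_pos: [0.5058, 0.1438, 0.1378]
eef_rot: [0.682, 0.731, 0.001, 0.0]
ft_force: [1.0, 1.7, 2.1]
width: 0.0096
grip_force: 25.1
```

Emit:
step_arm(
  delta_pos=[
    [-0.28,-0.02,-0.5],
    [-0.23,-0.01,-0.53],
    [-0.19,-0.01,-0.54],
    [-0.14,-0.01,-0.56],
    [-0.09,-0.01,-0.5],
    [-0.04,0,-0.3],
    [0,0,0],
  ],
  turn=[0,0,0,0,0,0,0],
)

```text
time: 54.75
ee_pos: [0.4804, 0.1421, 0.0631]
eef_rot: [0.682, 0.731, -0.001, -0.001]
ft_force: [-5.1, 3.8, -0.8]
width: 0.0099
grip_force: 25.0
```

Emit:
step_arm(
  delta_pos=[
    [0,0,-0.12],
    [0,0,-0.1],
    [0,0,0],
    [0,0,0],
  ],
  turn=[0,0,0,0],
)

```text
time: 55.15
ee_pos: [0.48, 0.1421, 0.0583]
eef_rot: [0.682, 0.731, -0.001, -0.001]
ft_force: [-6.5, 4.4, -2.2]
width: 0.0093
grip_force: 25.0
```

Emit:
step_arm(
  delta_pos=[
    [0,0,-0.05],
    [0,0,-0.04],
    [0,0,0],
  ],
  turn=[0,0,0],
)

```text
time: 55.45
ee_pos: [0.4799, 0.142, 0.0561]
eef_rot: [0.682, 0.731, -0.001, -0.001]
ft_force: [-7.3, 4.4, 0.0]
width: 0.0098
grip_force: 24.9
```

Emit:
step_arm(
  delta_pos=[
    [0,0,-0.08],
    [0,0,-0.08],
    [0,0,0],
  ],
  turn=[0,0,0],
)

```text
time: 55.75
ee_pos: [0.4797, 0.1421, 0.0519]
eef_rot: [0.682, 0.731, -0.001, -0.001]
ft_force: [-7.8, 4.1, -1.6]
width: 0.0095
grip_force: 25.0
```

Emit:
step_arm(
  delta_pos=[
    [0,0,-0.06],
    [0,0,-0.06],
    [0,0,0],
  ],
  turn=[0,0,0],
)

```text
time: 56.05
ee_pos: [0.4796, 0.1421, 0.0495]
eef_rot: [0.682, 0.731, -0.001, -0.001]
ft_force: [-11.3, 2.4, 6.3]
width: 0.0094
grip_force: 24.4
```

Emit:
step_arm(
  delta_pos=[
    [0,0,0.1],
    [0,0,0],
    [0,0,0],
    [0,0,0],
  ],
  turn=[0,0,0,0],
  grip=0.73,
)

```text
time: 56.45
ee_pos: [0.4818, 0.1414, 0.0522]
eef_rot: [0.682, 0.731, 0.0, 0.0]
ft_force: [-0.3, -0.3, 0.1]
width: 0.0226
grip_force: 0.0
```

Emit:
step_arm(
  delta_pos=[
    [0,0,0.4],
    [0,0,0.8],
    [0,0,1],
    [0,0,1],
    [-0.5,0,1],
    [-1,0,1],
    [-1,0,0.5],
    [-1,0,0],
    [0,0,0],
  ],
  turn=[0,0,0,0,0,0,0,0,0],
)

```text
time: 57.35
ee_pos: [0.3921, 0.1419, 0.1958]
eef_rot: [0.682, 0.731, 0.001, -0.0]
ft_force: [0.9, -0.6, -0.2]
width: 0.0234
grip_force: 0.0
```

```bash
python3 - <<'E'
from meas import *
for n in('scene','side'):
    c=snap(n);W=cloud(c)
    m=(W[...,0]>.53)&(W[...,0]<.635)&(W[...,1]>.0)&(W[...,1]<.29)&(W[...,2]>.09)&(W[...,2]<.12)
    P=W[m]; A=np.c_[P[:,:2]-[.58,.145],np.ones(len(P))]; q=np.linalg.lstsq(A,P[:,2],rcond=None)[0]; print(n,len(P),'slopes,z',q.round(4))
    h=(abs(W[...,0]-.481)<.012)&(abs(W[...,1]-.14)<.05)&(W[...,2]>.08)&(W[...,2]<.13); print('handle top',np.percentile(W[h][:,2],[50,90,97]).round(4))
    hsv=cv2.cvtColor(c['image'],cv2.COLOR_RGB2HSV).astype(int);H,S,V=[hsv[...,i] for i in range(3)];z=W[...,2]
    pod=(W[...,0]>.51)&(W[...,0]<.68)&(W[...,1]<-.012)&(W[...,1]>-.13)
    for nm,m in [('white',(S<50)&(V>170)),('dark97',(V<70)&(z>.09)),('skirt',(V<70)&(z>.062)&(z<.074)),('red',((H<6)|(H>174))&(S>120)),('green',(H>45)&(H<80)&(S>90)),('podtop',(abs(z-.06)<.003))]:
        k,l,st,ce=cv2.connectedComponentsWithStats((m&pod).astype(np.uint8))
        for i in range(1,k):
            if st[i,4]>4:
                P=W[l==i]; r=cv2.minAreaRect(P[:,:2].astype(np.float32)*1000); print(nm,st[i,4],P.mean(0).round(4),np.round(r[0],1),np.round(r[1],1),round(r[2],1),ce[i].round(1))
E
```

```text
scene 3184 slopes,z [-0.0035  0.      0.098 ]
handle top [0.0982 0.1009 0.1016]
white 74 [ 0.5661 -0.0144  0.0964] [572.  -13.7] [88.5  4.8] 2.7 [332.8 198.1]
white 37 [ 0.5522 -0.0299  0.0598] [554.9 -33.3] [18.4 24.8] 3.6 [324.5 206.9]
white 18 [ 0.6041 -0.0486  0.0954] [604.7 -41.3] [29.5 11.3] 85.1 [336.3 214.9]
white 144 [ 0.6326 -0.0559  0.0599] [629.4 -57.7] [27.5 83.4] 4.2 [342.9 230.5]
white 47 [ 0.5585 -0.0944  0.0597] [556.5 -94.1] [16.9 36.6] 43.5 [310.7 224.6]
red 19 [ 0.6297 -0.0569  0.0606] [630.  -56.4] [13.4  9.6] 88.2 [341.8 229.8]
green 16 [ 0.6226 -0.08    0.0606] [622.5 -80.3] [9.8 8.6] 63.8 [334.  234.5]
podtop 837 [ 0.5956 -0.0616  0.06  ] [587.9 -58.8] [111.6  92.5] 3.4 [330.1 224.1]
side 1430 slopes,z [-0.0029 -0.0007  0.0985]
handle top [0.0981 0.1011 0.1018]
white 5 [ 0.6012 -0.0137  0.0974] [602.  -13.5] [ 1.7 11.9] 86.6 [328.2 180.8]
white 9 [ 0.5777 -0.015   0.0987] [577.5 -14.5] [ 4.5 17.6] 87.9 [322.9 183.4]
white 23 [ 0.5429 -0.0151  0.0982] [543.6 -15. ] [39.5  6. ] 0.4 [314.4 187.8]
white 6 [ 0.6097 -0.0424  0.0926] [619.7 -32.3] [60.5  3.3] 45.2 [336.5 185. ]
white 6 [ 0.551  -0.0289  0.0604] [550.6 -27.8] [7.5 6.2] 48.4 [319.3 198.8]
dark97 22 [ 0.5794 -0.0703  0.0954] [581.3 -67.6] [23.   9.1] 46.5 [335.6 192. ]
skirt 122 [ 0.5854 -0.0632  0.068 ] [587.6 -58.9] [49.2 59.4] 2.4 [335.2 197.5]
skirt 7 [ 0.6025 -0.0945  0.0626] [602.1 -95. ] [14.4  6.1] 28.9 [346.3 201.3]
red 10 [ 0.6262 -0.0584  0.0622] [624.8 -59.8] [16.6  9.4] 44.6 [343.5 193.2]
green 10 [ 0.6206 -0.0796  0.0611] [620.9 -79.3] [15.5  6.2] 44.5 [347.  197.2]
podtop 414 [ 0.5807 -0.0641  0.0604] [580.5 -58.1] [117.   97.4] 3.7 [334.2 200.3]
```

The lid is flat at 98 mm, so it's shut. The selector axis is at about (0.592,-0.059), the pointer is at +43°, red at +3° and green at −37°, so green is the 1.4 detent. I'll go pinch the bar grip.

Emit:
step_arm(
  delta_pos=[
    [0,0,0.3],
    [0.2,-0.4,0],
    [0.6,-0.7,0],
    [0.8,-0.8,0],
    [0.8,-0.8,0],
    [0.8,-0.8,0],
    [0.8,-0.8,0],
    [0.8,-0.8,0],
    [0.8,-0.8,0],
    [0.8,-0.8,0],
    [0.8,-0.8,0],
    [0.8,-0.54,0],
  ],
  turn=[1,1,1,1,1,1,1,1,1,1,1,1],
  grip=0.68,
)

```text
time: 58.65
ee_pos: [0.5951, -0.0618, 0.2018]
eef_rot: [0.029, 1.0, -0.001, -0.0]
ft_force: [0.3, 0.2, -0.5]
width: 0.0278
grip_force: 0.0
```

Emit:
step_arm(
  delta_pos=[
    [0.8,0,0],
    [0,0,0],
    [0,0,0],
    [0,0,0],
    [0,0,0],
    [0,0,0],
    [0,0,0],
    [0,0,0],
    [0,0,0],
  ],
  turn=[1,1,1,1,1,1,0.85,0,0],
)

```text
time: 59.55
ee_pos: [0.6141, -0.0598, 0.2017]
eef_rot: [-0.369, 0.929, -0.0, -0.0]
ft_force: [-0.0, 0.0, -0.7]
width: 0.0278
grip_force: 0.0
```

```bash
python3 -c "
from meas import *
s=read_state();print(s['ee_pos'],s['eef_rot'],s['width'],s['joint_positions'].round(2)); q=s['eef_rot'];print(2*np.degrees(np.arctan2(q[1],q[0]))-90)"
```

```text
[ 0.61405955 -0.0597805   0.20171652] [-3.69410506e-01  9.29266245e-01 -1.43999099e-04 -3.20130152e-04] 0.027779093807559517 [-0.3   0.32  0.41  1.51 -0.13  1.34  2.45]
133.35853530274028
```

Emit:
step_arm(
  delta_pos=[
    [-0.87,0.02,0],
    [0,0,0],
    [0,0,-1],
    [0,0,-1],
    [0,0,-1],
    [0,0,-0.9],
    [0,0,-0.6],
    [0,0,-0.4],
    [0,0,0],
  ],
  turn=[0,0,0,0,0,0,0,0,0],
)

```text
time: 60.45
ee_pos: [0.5917, -0.0588, 0.0785]
eef_rot: [-0.371, 0.929, 0.0, -0.001]
ft_force: [-0.9, 0.4, -0.3]
width: 0.0281
grip_force: 0.0
```

Emit:
step_arm(
  delta_pos=[
    [0,0,-0.3],
    [0,0,-0.3],
    [0,0,-0.25],
    [0,0,0],
  ],
  turn=[0,0,0,0],
)

```text
time: 60.85
ee_pos: [0.5915, -0.0587, 0.0574]
eef_rot: [-0.371, 0.929, 0.0, -0.001]
ft_force: [-0.5, 0.3, 0.4]
width: 0.0275
grip_force: 0.0
```

Emit:
step_arm(
  delta_pos=[
    [0,0,0],
    [0,0,0],
    [0,0,0],
    [0,0,0],
    [0,0,0],
  ],
  turn=[0,0,0,0,0],
  grip=1,
  newtons=12,
)

```text
time: 61.35
ee_pos: [0.5923, -0.0588, 0.0586]
eef_rot: [-0.371, 0.929, -0.0, 0.0]
ft_force: [-0.1, -0.0, 2.4]
width: 0.0121
grip_force: 12.0
```

Gripped at 12 mm. I'll turn 1.4 rad clockwise.

Emit:
step_arm(
  delta_pos=[
    [0,0,0],
    [0,0,0],
    [0,0,0],
    [0,0,0],
    [0,0,0],
    [0,0,0],
  ],
  turn=[-0.9,-0.9,-0.9,-0.9,-0.9,-0.9],
)

```text
time: 61.95
ee_pos: [0.5923, -0.0588, 0.0586]
eef_rot: [-0.054, 0.999, 0.0, 0.0]
ft_force: [-0.3, -0.2, 2.3]
width: 0.0118
grip_force: 12.0
```

Emit:
step_arm(
  delta_pos=[
    [0,0,0],
    [0,0,0],
    [0,0,0],
    [0,0,0],
    [0,0,0],
    [0,0,0],
    [0,0,0],
    [0,0,0],
    [0,0,0],
  ],
  turn=[-0.9,-0.9,-0.9,-0.9,-0.9,-0.9,-0.87,0,0],
)

```text
time: 62.85
ee_pos: [0.5923, -0.0588, 0.0586]
eef_rot: [0.313, 0.95, 0.0, 0.0]
ft_force: [-0.1, 0.2, 3.9]
width: 0.0121
grip_force: 12.0
```

Emit:
step_arm(
  delta_pos=[
    [0,0,0],
    [0,0,0],
    [0,0,0],
    [0,0,0],
    [0,0,0.5],
    [0,0,1],
    [0,0,1],
    [0,0,1],
    [0,0,1],
    [-0.5,-1,1],
    [-0.5,-1,0],
    [-0.5,-1,0],
  ],
  turn=[0,0,0,0,0,0,0,0,0,0,0,0],
  grip=0.6,
)

```text
time: 64.05
ee_pos: [0.5545, -0.1349, 0.1976]
eef_rot: [0.315, 0.949, 0.0, 0.001]
ft_force: [0.7, -0.8, 0.6]
width: 0.0349
grip_force: 0.0
```

Emit:
step_arm(
  delta_pos=[
    [-1,-1,0],
    [-1,-1,0],
    [-1,-1,0],
    [0,-1,0],
    [0,-1,0],
    [0,0,0],
    [0,0,0],
  ],
  turn=[0,0,0,0,0,0,0],
)

```text
time: 64.75
ee_pos: [0.4794, -0.2591, 0.1963]
eef_rot: [0.315, 0.949, 0.0, 0.0]
ft_force: [0.8, 1.0, 0.1]
width: 0.0347
grip_force: 0.0
```

```bash
python3 - <<'E'
from meas import *
a=snap('scene')['image']; s=snap('side')['image']
a1=cv2.resize(a,(640,400))[60:300,260:460]; b1=s[80:230,200:370]
A=cv2.resize(a1,(400,480),interpolation=2);B=cv2.resize(b1,(400,353),interpolation=2);B=np.pad(B,((0,127),(0,0),(0,0)))
cv2.imwrite('pics/f.png',np.hstack([A,B])[:,:,::-1])
for n in('scene','side'):
    W=cloud(load(n))
    m=(W[...,0]>.53)&(W[...,0]<.635)&(W[...,1]>.0)&(W[...,1]<.29)&(W[...,2]>.09)&(W[...,2]<.12)
    P=W[m]; q=np.linalg.lstsq(np.c_[P[:,:2]-[.58,.145],np.ones(len(P))],P[:,2],rcond=None)[0]; print(n,q.round(4))
E
```

```text
scene [-0.0031  0.0004  0.098 ]
side [-0.0037  0.0009  0.0986]
```

View pics/f.png

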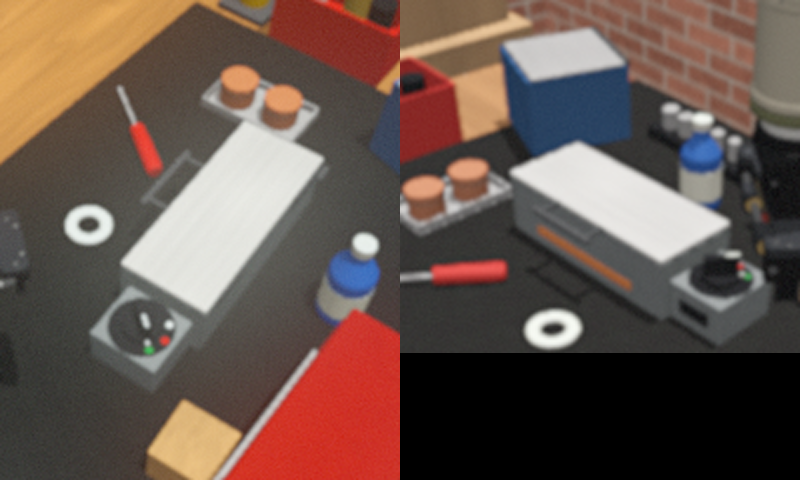

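The pointer's nib is on the green dot at (150,350), the lid is flat and shut, both tins are upright in the tray, and the bystanders haven't moved. Handing in.

```bash
python3 -c "
from bench import *
print(close_job())"
```

```text
the job is handed in; nothing more can be done
None
```

I handed the job in at about 65 s of the 210 s; no verdict came back, but the last camera check looked right: tin beside its twin, all three batteries seated, lid shut, and selector on green.

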